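# Log the expired medicine bottles and lock them in the disposal tub

### The arm

A 6-joint arm with a two-finger parallel gripper is mounted at the origin on the work surface. World frame = base frame: x ahead of the robot, y to its left, z up, the work surface at z = 0. Lengths are in m, angles in degrees, forces in N, time in s.
With the tool pointing down it reaches from about 0.4 to 0.825 m from the base axis. Payload 7 kg.
Tool frame: the origin (TCP) lies midway between the tips of the shut fingers; the grasp point (between the pads) lies 19 mm behind it; z points along the fingers, y is the line along which they close (so a half turn about z gives the same grasp; the last joint's range is limited). The gripper opens to 85 mm and grips with 20 to 120 N. Pads are 22 mm wide; open, the fingers measure 114 mm over their backs; the gripper's body (76 mm by 85 mm) begins 54 mm behind the grasp point. The pads swing forward as they close: fully open they stand 13 mm farther back than shut.
Start: joints at [90.189, 20.546, 0.682, 0, -70.136, -16.507], TCP at [0.19, 0.648, 0.231] pointing down, gripper open.
Joint ranges: [-176.03, 176.03], [-82.01, 121.73], [-58.28, 71.71], [-173.87, 95.51], [-174.79, -0.11], [-173.66, 173.66]. Speed limits (degrees/s): [136.94, 136.94, 172.46, 180, 180, 180].

### API

Orientations are given as [roll, pitch, yaw] about the fixed x, y, z axes, in that order (R = Rz(yaw) Ry(pitch) Rx(roll)).
In Python, from workcell import state, camera, camera_info, job_done, masks_of, mark_of gives the robot as it stands. The module is installed in compiled form; this text tells all that it offers.
- The arm moves only by the tool arm_command, never from a script. Its argument "series" is a list of rows, each a list of 7 numbers: the turn, a rotation vector about the tool's x, y, z in degrees, then the shift along the tool's x, y, z in mm, then the opening, from 0 (shut) to 1 (fully open). A call has 1 to 12 rows; each row shifts and turns the commanded pose from where the row before left it, along the tool's axes as they then stand; what a row does not reach is not made up. A row lasts 1/12 s, in which the tool goes at most 41.7 mm and 7.16 degrees, less where a joint would pass 70% of its speed; a pose out of reach is approached as far as the arm can. A call with a gripper value outside its range is refused whole. The fingers move at their own pace and stop on an object; "squeeze" is the grip in N (left out, the last holds). Time passes only in rows, so rows that do not move let the fingers close. It gives the time, the measured TCP pose, the force, the opening and the grip force at its end, in the units of the state.
- state(): the state, without advancing time (a new reading comes with each control period).
- camera(name): name is "scene" or "side" or "wrist"; returns (picture, depth): 420x560x3 uint8, blue, green, red; 420x560 float32, m along the optical axis (not along the pixel's ray), 0 where there is no reading.
- camera_info(name): a dict with "K" (3x3 intrinsics, pixels), "extrinsics" (4x4, takes a point from world to camera coordinates); the wrist camera has in their place "T_tool_cam" (4x4, takes a point from camera to tool coordinates, whose origin is the TCP and whose axes are the flange's). Camera axes: x right, y up, looking along -z (the intrinsics and any distortion apply to the point x, -y, -z); pixel columns grow to the right and rows downward; lengths in m; the calibration is good to about 2 mm. The wrist camera is an equidistant fisheye: a pixel r from the principal point sees the ray r / f radians off the axis. A picture is of the moment at which its call begins: read the wrist's pose just before it. camera_info takes no time and is no camera call.
- job_done(): hands the job in; it is judged then, once.
Trained networks look in the newest picture that a camera, given by its name, has taken for a name from the list of things; names that differ only in an ending like _2 or _b are one class to them, and where a whole thing is asked for, a point or a joint stands for the part that bears it (a point fixed in the world has none). Each returns a list of dicts, best first, with "confidence" (0 to 1); they miss things now and then, are a little off and sometimes report something else, mostly with a low value. They report only what shows in the picture. A call takes as long as a camera call. They do not tell look-alikes from the thing itself.
- masks_of(camera, query): "region" (420x560 bool, what is visible of it) and "position" ([row, column] in pixels, amid what is visible of it).
- mark_of(camera, query): "position" ([row, column] in pixels: a listed point, or the origin of a listed thing).
The state is a dict: "time": time; "qpos": joint angles; "dq": joint speeds; "joint_efforts": joint torques, N m; "tcp_pos": TCP position; "tcp_rot": TCP orientation; "ft_force": force on the tool from outside, world axes, zero at the start; "moment": the same for the moment, N m; "gripper_width": opening from 0.0 (shut) to 1.0 (fully open); "grasp_force": force on a finger pad.
Only numpy, scipy, OpenCV 4.12 (cv2) and the standard library are available. Lean on these libraries where they do the work, as an engineer would, in place of code of your own. Each camera call takes 0.05 s, during which the arm holds its last target. There are 200 camera calls.

### The job

Log the expired medicines for return: take the barcode reader from its charging pad and, in the order of the return sheet (red cap, yellow, green, blue, whichever of them are there), point it straight and level at the barcode of each standing bottle from a hand's breadth away (about 3 to 12 cm), holding it steady for about two seconds each. Then lay the reader back flat on its pad, lengthways in the middle, put every bottle through the mouth of the yellow disposal tub and turn the blue collar clockwise all the way to the red locked mark. Leave the sound machine, tissue box and TV remote where they are.

Things in the scene. Friction and masses are not known exactly. Their poses are not given: they have to be found in the camera images.
- scanner: Grey bar-shaped hand barcode reader with a black rubber band, 150 x 44 x 34 mm (x, y, z), 0.11 to 0.18 kg, centre of mass at its middle. Lies flat on its pad; grasp it across its 44 mm width. Origin: centre of underside; x points to the nose, with a dark red window (orange button on top near the nose). Reads straight ahead along +x; nothing has to be pressed.
- scanner_window (a point): Centre of the reader's dark red window, 75 mm ahead of its origin and 17 mm above its underside; axes as the reader's.
- pad: White flat charging pad for the reader, 180 x 90 x 8 mm, fixed, with a grey-black rubber strip along its middle. Origin: centre of its underside; x along it. The reader belongs centred on it, lying flat, lengthways.
- tub: Yellow round medicine disposal tub, fixed, 218 mm across (blue collar 233 mm), lid 180 mm up, 172 mm deep. Origin: centre of its underside, z up. Three quarters of the lid are closed; the quarter round its own -x direction is the mouth (a 90 degree sector from the middle out to 108 mm radius), with a slippery deflector plate 80 mm below it that tips what is dropped inwards.
- tub_mouth (a point): Middle of the tub's mouth, at lid level 180 mm up, 67 mm from the tub's axis. An upright bottle passes here with 15 mm or more to spare all round when the collar is fully open. The collar's rim stands 10 mm above this level.
- collar (a joint): Blue collar turning on the tub's rim about the tub's axis, with a shutter that covers the mouth. Radians, grows clockwise seen from above: 0 = fully open (tab at the green mark, the tub's -y side), 1.65 = end stop, locked (tab at the red mark, about the tub's -x side, shutter over the mouth). Stays where it is left, starts part closed; about 1.5 N at the tab turns it.
- collar_tab (a point): Grip of the collar: an upright blue fin with a white line on top, 12 mm thick along the turning direction, 36 mm long radially, from 184 to 226 mm up. This point is 108 mm from the tub's axis, 216 mm up. Pinch it across its 12 mm or push it. Its axes are the collar's and turn with it (at 0 they are the tub's; the fin lies on the collar's -y side).
- bottle_red: Amber medicine bottle with a red cap, closed; an upright cylinder 43 mm across, 66 mm tall (cap: top 20 mm), 48 to 112 g, bottom-heavy; grasp round the cap. Origin: centre of underside, z up. White label all round; the black barcode is on its own -x side, to which a short white line on the cap points. Stands on the dresser, barcode roughly towards the robot. May be absent.
- label_red (a point): Middle of the barcode of the red bottle: on its side, 21 mm from its axis towards its own -x, 30 mm up; axes as the bottle's, so the barcode faces along -x.
- bottle_yellow: Amber medicine bottle with a yellow cap, closed; an upright cylinder 43 mm across, 66 mm tall (cap: top 20 mm), 48 to 112 g, bottom-heavy; grasp round the cap. Origin: centre of underside, z up. White label all round; the black barcode is on its own -x side, to which a short black line on the cap points. Stands on the dresser, barcode roughly towards the robot. May be absent.
- label_yellow (a point): Middle of the barcode of the yellow bottle: on its side, 21 mm from its axis towards its own -x, 30 mm up; axes as the bottle's, so the barcode faces along -x.
- bottle_green: Amber medicine bottle with a green cap, closed; an upright cylinder 43 mm across, 66 mm tall (cap: top 20 mm), 48 to 112 g, bottom-heavy; grasp round the cap. Origin: centre of underside, z up. White label all round; the black barcode is on its own -x side, to which a short white line on the cap points. Stands on the dresser, barcode roughly towards the robot. May be absent.
- label_green (a point): Middle of the barcode of the green bottle: on its side, 21 mm from its axis towards its own -x, 30 mm up; axes as the bottle's, so the barcode faces along -x.
- bottle_blue: Amber medicine bottle with a blue cap, closed; an upright cylinder 43 mm across, 66 mm tall (cap: top 20 mm), 48 to 112 g, bottom-heavy; grasp round the cap. Origin: centre of underside, z up. White label all round; the black barcode is on its own -x side, to which a short white line on the cap points. Stands on the dresser, barcode roughly towards the robot. May be absent.
- label_blue (a point): Middle of the barcode of the blue bottle: on its side, 21 mm from its axis towards its own -x, 30 mm up; axes as the bottle's, so the barcode faces along -x.
- sound_machine: Cream round sound machine, 132 mm across, 88 mm tall; leave alone. Origin: centre of underside.
- tissue_box: White patterned tissue box, 112 x 112 x 125 mm; leave alone. Origin: centre of underside.
- tv_remote: Black TV remote, 165 x 46 x 20 mm, lying flat; leave alone (it is not the barcode reader). Origin: centre of underside, x along it.
Mind the look-alikes: they are no part of the job. Leave any brown or purple look-alike of the bottle_yellow alone.

How it is judged (in metres and radians):
On the way, in this order (a step that is already met when the one before it is completed fails the run):
1. reader points at the red bottle's barcode: 20 to 150 mm off, barcode within 15 mm (12 up or down) of its line ahead, window within 60 mm of the barcode's facing line, steady for 1.5 s (x of label_red in the frame of scanner_window between 0.02 and 0.15 m and y of label_red in the frame of scanner_window between -0.015 and 0.015 m and z of label_red in the frame of scanner_window between -0.012 and 0.012 m and x of scanner_window in the frame of label_red below -0.015 m and y of scanner_window in the frame of label_red between -0.06 and 0.06 m and angle between bottle_red's own z axis and vertical below 0.3 rad), for 1.5 s.
2. reader points at the yellow bottle's barcode: 20 to 150 mm off, barcode within 15 mm (12 up or down) of its line ahead, window within 60 mm of the barcode's facing line, steady for 1.5 s (x of label_yellow in the frame of scanner_window between 0.02 and 0.15 m and y of label_yellow in the frame of scanner_window between -0.015 and 0.015 m and z of label_yellow in the frame of scanner_window between -0.012 and 0.012 m and x of scanner_window in the frame of label_yellow below -0.015 m and y of scanner_window in the frame of label_yellow between -0.06 and 0.06 m and angle between bottle_yellow's own z axis and vertical below 0.3 rad), for 1.5 s.
3. reader points at the green bottle's barcode: 20 to 150 mm off, barcode within 15 mm (12 up or down) of its line ahead, window within 60 mm of the barcode's facing line, steady for 1.5 s (x of label_green in the frame of scanner_window between 0.02 and 0.15 m and y of label_green in the frame of scanner_window between -0.015 and 0.015 m and z of label_green in the frame of scanner_window between -0.012 and 0.012 m and x of scanner_window in the frame of label_green below -0.015 m and y of scanner_window in the frame of label_green between -0.06 and 0.06 m and angle between bottle_green's own z axis and vertical below 0.3 rad), for 1.5 s.
4. reader points at the blue bottle's barcode: 20 to 150 mm off, barcode within 15 mm (12 up or down) of its line ahead, window within 60 mm of the barcode's facing line, steady for 1.5 s (x of label_blue in the frame of scanner_window between 0.02 and 0.15 m and y of label_blue in the frame of scanner_window between -0.015 and 0.015 m and z of label_blue in the frame of scanner_window between -0.012 and 0.012 m and x of scanner_window in the frame of label_blue below -0.015 m and y of scanner_window in the frame of label_blue between -0.06 and 0.06 m and angle between bottle_blue's own z axis and vertical below 0.3 rad), for 1.5 s.
5. every bottle that is there is inside the tub (horizontal distance between each of bottle_red, bottle_yellow, bottle_green, bottle_blue and tub below 0.108 m and z of each of bottle_red, bottle_yellow, bottle_green, bottle_blue in the frame of tub above -0.005 m and z of each of label_red, label_yellow, label_green, label_blue in the frame of tub below 0.14 m), for 0.3 s.
6. the collar is turned to the locked mark (at least 1.57 of 1.65 rad) (value of joint collar above 1.57 rad), for 0.3 s.
At the end, for the whole second after the job is handed in: Every bottle that was there lies inside the tub (barcode 40 mm or more below lid level), the collar is at 1.57 rad or more, and the reader lies flat and at rest on its pad, within 30 mm lengthways, 20 mm sideways and 0.25 rad of the pad's middle line, either way round (all of step 5 and value of joint collar above 1.57 rad and x of scanner in the frame of pad between -0.03 and 0.03 m and y of scanner in the frame of pad between -0.02 and 0.02 m and z of scanner in the frame of pad between 0.003 and 0.013 m and angle between the x axis of scanner and the x axis of pad, either way round below 0.25 rad and angle between scanner's own z axis and vertical below 0.1 rad and linear speed of scanner below 0.02 m/s); the robot touches nothing.
It fails at once if the sound machine is moved by more than 20 mm (distance of sound_machine from where it was at the start of the episode above 0.02 m).
It fails at once if the tissue box is moved by more than 20 mm (distance of tissue_box from where it was at the start of the episode above 0.02 m).
It fails at once if the TV remote is moved by more than 20 mm (distance of tv_remote from where it was at the start of the episode above 0.02 m).
Of bottle_red, bottle_yellow, bottle_green, bottle_blue only 2 to 4 are there at a start; the rules pass over those that are not, and their reading is None.
At some moment in a run one of scanner, bottle_red, bottle_yellow, bottle_green, bottle_blue may be knocked a few centimetres aside while the robot is not near it.
It also fails if it takes over 210 s, if anything falls off the work surface, if the arm or the gripper's body presses on something with over 40 N, if the wrist force passes 120 N, or if a joint passes its speed limit or range.

## Working session

There is one attempt and no reset: what is moved stays moved. The work goes in short steps, Python scripts to look and compute and a tool call to move; the robot and the scene stay as the last step left them, time stands still between calls to the robot, and variables do not carry over. Pictures are saved under pics/ and viewed, at most 14 in all, crops included, and the job is handed in when it is done.

Besides the shell and the picture viewer there is one more tool, called as name(argument=value, ...), one argument or row to a line, values as JSON. arm_command: Moves the arm, as the interface text tells. Its arguments: {"type":"object","properties":{"series":{"type":"array","items":{"type":"array","items":{"type":"number"}}},"squeeze":{"type":"number"}},"required":["series"]}

```bash
mkdir -p pics
cat > h.py <<'E'
import numpy as np, cv2
from scipy.spatial.transform import Rotation as R
from workcell import *
def w2px(n,P):
    i=camera_info(n);E=np.array(i["extrinsics"]);K=np.array(i["K"])
    c=E[:3,:3]@P+E[:3,3]; q=K@np.array([c[0],-c[1],-c[2]]); return q[:2]/q[2]
def cloud(n,depth):
    i=camera_info(n);E=np.array(i["extrinsics"]);K=np.array(i["K"])
    v,u=np.mgrid[0:420,0:560]
    x=(u-K[0,2])/K[0,0]*depth; y=(v-K[1,2])/K[1,1]*depth
    c=np.stack([x,-y,-depth],-1)
    return (c-E[:3,3])@E[:3,:3]
def atz(n,rc,z):
    i=camera_info(n);E=np.array(i["extrinsics"]);K=np.array(i["K"])
    d=np.array([(rc[1]-K[0,2])/K[0,0],-(rc[0]-K[1,2])/K[1,1],-1])@E[:3,:3]
    o=-E[:3,:3].T@E[:3,3]
    return o+d*(z-o[2])/d[2]
E
python3 - <<'E'
from h import *
s=state();print({k:np.round(v,3) for k,v in s.items()})
for n in("scene","side"):
    b,d=camera(n);cv2.imwrite(f"pics/{n}0.png",b);np.save(n+".npy",d)
    i=camera_info(n);print(n,{k:(np.round(v,3).tolist()) if k!="x" else v for k,v in i.items() if k in("K","extrinsics")},[k for k in i])
    P=cloud(n,d)
    for q in "scanner pad tub collar_tab bottle_red bottle_yellow bottle_green bottle_blue sound_machine tissue_box tv_remote".split():
        for m in masks_of(n,q)[:3]:
            r=m["region"]&(d>0); p=P[r]
            print(q,round(m["confidence"],2),np.round(m["position"]),r.sum(),np.round(np.median(p,0),3) if len(p) else "", np.round(p.min(0),3) if len(p) else "",np.round(p.max(0),3) if len(p) else "")
print({k:np.round(v,4).tolist() for k,v in camera_info("wrist").items()if not isinstance(v,str)})
E
```

```text
{'time': np.float64(0.0), 'qpos': array([ 9.0188e+01,  2.0593e+01,  6.3200e-01, -1.9000e-02, -7.0137e+01,
       -1.6508e+01]), 'dq': array([ 0.023, -0.02 , -0.075,  0.013,  0.004,  0.077]), 'joint_efforts': array([ 1.0000e-03, -5.8332e+01,  2.9342e+01,  6.9370e+00, -6.0000e-03,
        0.0000e+00]), 'tcp_pos': array([0.19 , 0.647, 0.23 ]), 'tcp_rot': array([ 1.79902e+02, -1.10000e-02, -1.63270e+01]), 'ft_force': array([-0.154,  0.111, -0.413]), 'moment': array([-0.008,  0.028, -0.002]), 'grasp_force': np.float64(0.0), 'gripper_width': np.float64(0.994)}
scene {'K': [[407.153, 0.0, 271.248], [0.0, 407.153, 205.833], [0.0, 0.0, 1.0]], 'extrinsics': [[-0.141, 0.99, -0.017, 0.188], [-0.679, -0.084, 0.729, 0.284], [0.721, 0.114, 0.684, -1.697], [0.0, 0.0, 0.0, 1.0]]} ['K', 'extrinsics']
scanner 0.85 [204. 282.] 691 [ 0.458 -0.09   0.04 ] [ 0.362 -0.177 -0.003] [ 0.493 -0.018  0.049]
pad 0.63 [210. 272.] 489 [ 0.473 -0.119  0.008] [ 0.379 -0.198 -0.003] [ 0.516 -0.009  0.044]
tub 0.77 [229. 405.] 7528 [0.659 0.26  0.179] [ 0.251  0.142 -0.003] [0.739 0.459 0.232]
collar_tab 0.74 [232. 311
[... 2883 characters left out ...]
ine 0.82 [244. 180.] 1545 [0.792 0.069 0.084] [ 0.729 -0.01  -0.004] [0.907 0.124 0.091]
tissue_box 0.95 [150. 301.] 1995 [ 0.631 -0.424  0.092] [ 0.58  -1.047 -0.163] [ 0.813 -0.413  0.129]
tv_remote 0.85 [212. 231.] 660 [ 0.765 -0.174  0.018] [ 0.736 -0.265 -0.001] [ 0.8   -0.101  0.024]
tv_remote 0.65 [261. 332.] 842 [ 0.432 -0.074  0.007] [ 0.383 -0.197 -0.005] [ 0.513 -0.002  0.018]
tv_remote 0.63 [303. 235.] 5306 [0.56  0.27  0.185] [0.49  0.154 0.003] [0.738 0.391 0.229]
{'K': [[325.1923, 0.0, 278.0697], [0.0, 325.1923, 211.1061], [0.0, 0.0, 1.0]], 'T_tool_cam': [[0.001, 0.9467, 0.3221, 0.083], [1.0, -0.0008, -0.0006, 0.001], [-0.0003, 0.3221, -0.9467, -0.1422], [0.0, 0.0, 0.0, 1.0]]}
```

Run:
```python
import cv2
a=cv2.imread("pics/scene0.png")[130:350,120:520]; cv2.imwrite("pics/s0c.png",cv2.resize(a,(800,440),interpolation=cv2.INTER_CUBIC))
a=cv2.imread("pics/side0.png")[120:420,130:430]; cv2.imwrite("pics/d0c.png",cv2.resize(a,(600,600),interpolation=cv2.INTER_CUBIC))
```

```text
(no output)
```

View pics/s0c.png

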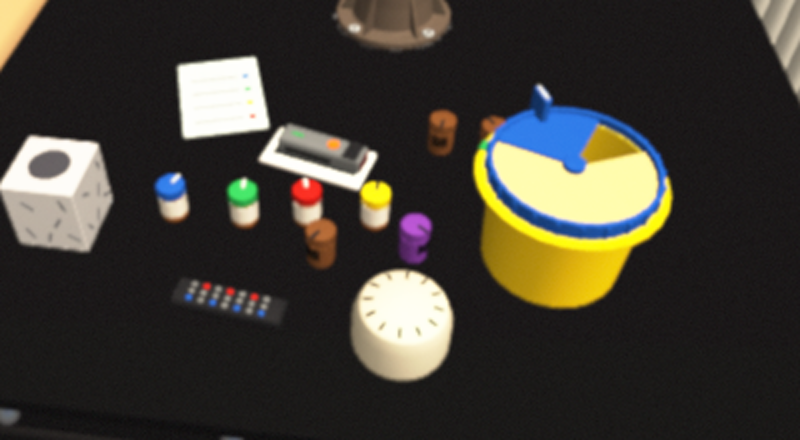

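View pics/d0c.png

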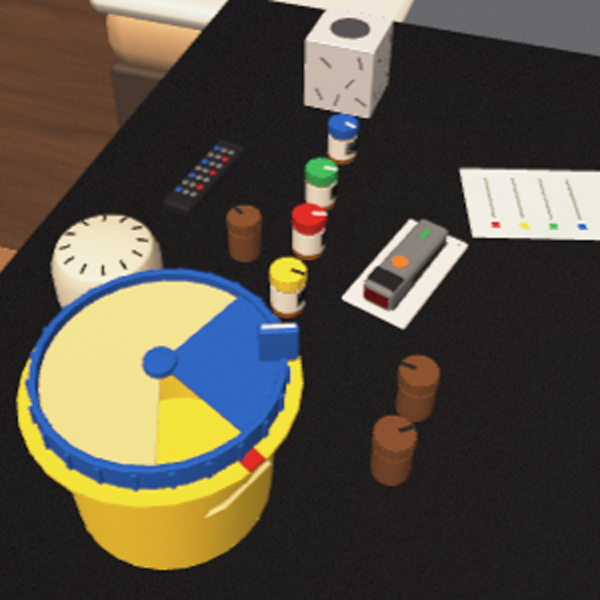

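Both views show all four bottles in a row: blue, green, red, yellow (scene crop (172,195) to (376,205)). There are also three brown look-alikes and a purple one. The reader lies on its pad with its nose toward +y, and the tub's collar tab is part closed (scene (541,103)). Next I'll measure them.

```bash
cat > meas.py <<'E'
from h import *
def run(imgs,what=("b","s","t")):
  for n,(b,d) in imgs.items():
    P=cloud(n,d);h=cv2.cvtColor(b,cv2.COLOR_BGR2HSV);H,S,V=[h[...,k].astype(int) for k in range(3)]
    z=P[...,2];ok=d>0
    hue={"red":((H<8)|(H>172)),"yellow":(H>20)&(H<34),"green":(H>55)&(H<85),"blue":(H>100)&(H<125)}
    if "b" in what:
     for c,m in hue.items():
      k=m&(S>130)&(V>60)&ok&(z>.03)&(z<.08)&(np.hypot(P[...,0]-.62,P[...,1]-.3)>.16)&(P[...,0]>.36)
      k=k.astype(np.uint8);nl,l,st,_=cv2.connectedComponentsWithStats(k,connectivity=8)
      for i in range(1,nl):
        if st[i,4]<40: continue
        kk=cv2.morphologyEx((l==i).astype(np.uint8),cv2.MORPH_CLOSE,np.ones((7,7)))>0
        hull=cv2.convexHull(np.argwhere(kk)[:,::-1].astype(np.int32));f=np.zeros((420,560),np.uint8);cv2.fillPoly(f,[hull],1);kk=f>0
        top=kk&ok&(z>.061)&(z<.075)
        p=P[top];
        if len(p)<10: continue
        ctr=(p[:,:2].min(0)+p[:,:2].max(0))/2
        ln=top&((S<100) if c!="yellow" else (V<100))
        rad=np.hypot(*(P[...,:2]-ctr).transpose(2,0,1));ln&=rad<.019
        q=P[ln][:,:2].mean(0)-ctr if ln.sum() else np.zeros(2)
        print(n,c,st[i,4],"ctr",np.round(ctr,4),"ext",np.round(np.ptp(p[:,:2],axis=0),3),"line",ln.sum(),np.round(np.degrees(np.arctan2(q[1],q[0]))),np.round(q*1000,1))
    if "s" in what:
      reg=ok&(abs(P[...,0]-.45)<.13)&(abs(P[...,1]+.1)<.14)
      k=reg&(z>.037)&(z<.05);k=cv2.morphologyEx(k.astype(np.uint8),cv2.MORPH_OPEN,np.ones((2,2)))
      nl,l,st,_=cv2.connectedComponentsWithStats(k);i=1+np.argmax(st[1:,4]);k=l==i
      r=cv2.minAreaRect((P[k][:,:2]*1000).astype(np.float32));print(n,"scanner",st[i,4],np.round(r[0],1),np.round(r[1],1),round(r[2],1))
      o=k&(H>5)&(H<20)&(S>150);print("  button",np.round(P[o][:,:2].mean(0),4) if o.sum() else None)
      k=reg&(z<.02)&(V>120)&(S<60);k=cv2.morphologyEx(k.astype(np.uint8),cv2.MORPH_OPEN,np.ones((2,2)))
      nl,l,st,_=cv2.connectedComponentsWithStats(k|((reg&(z>.037)&(z<.05)).astype(np.uint8)));i=1+np.argmax(st[1:,4])
      kk=reg&(z<.02)&(V>120)&(S<60)&(np.hypot(P[...,0]-.46,P[...,1]+.1)<.11)
      r=cv2.minAreaRect((P[kk][:,:2]*1000).astype(np.float32));print(n,"pad",np.round(r[0],1),np.round(r[1],1),round(r[2],1))
    if "t" in what:
      bl=hue["blue"]&(S>100)&ok&(np.hypot(P[...,0]-.62,P[...,1]-.3)<.16)
      fin=bl&(z>.205);p=P[fin];print(n,"fin",fin.sum(),np.round(np.median(p,0),4),np.round(p.min(0),3),np.round(p.max(0),3))
      lid=ok&(z>.172)&(z<.2)&(np.hypot(P[...,0]-.62,P[...,1]-.3)<.16)
      from scipy.spatial import ConvexHull
      q=P[lid][:,:2];q=q[ConvexHull(q).vertices]
      (c,rr)=cv2.minEnclosingCircle((q*1000).astype(np.float32));A=np.c_[2*q,np.ones(len(q))];s=np.linalg.lstsq(A,(q**2).sum(1),rcond=None)[0]
      print(n,"tub",np.round(c,1),round(rr,1),"lsq",np.round(s[:2],4),np.sqrt(s[2]+s[:2]@s[:2]).round(4))
      for nm,g in(("redmark",((H<8)|(H>172))&(S>130)),("greenmark",hue["green"]&(S>130))):
        k=g&ok&(z>.1)&(np.hypot(P[...,0]-.62,P[...,1]-.3)<.17);print("  ",nm,k.sum(),np.round(np.median(P[k],0),4) if k.sum() else None)
E
python3 - <<'E'
from meas import *
run({n:(cv2.imread(f"pics/{n}0.png"),np.load(n+".npy")) for n in("scene","side")})
for n in("scene","side"):
    camera(n)
    for q,z in dict(scanner_window=.025,scanner=.008,pad=0,tub_mouth=.18,collar_tab=.216,tub=0,label_red=.03,label_yellow=.03,label_green=.03,label_blue=.03).items():
        print(n,q,[(round(m["confidence"],2),np.round(atz(n,m["position"],z)[:2],3).tolist()) for m in mark_of(n,q)[:4]])
E
```

```text
scene red 146 ctr [ 0.5829 -0.1   ] ext [0.041 0.041] line 7 -161.0 [-11.4  -4. ]
scene yellow 169 ctr [0.5761 0.0053] ext [0.045 0.042] line 0 0.0 [0. 0.]
scene green 133 ctr [ 0.5975 -0.1985] ext [0.042 0.043] line 13 -178.0 [-11.2  -0.4]
scene blue 134 ctr [ 0.598  -0.3116] ext [0.044 0.043] line 12 150.0 [-9.2  5.3]
scene scanner 396 [452.3 -90. ] [ 82.3 141.4] 3.3
  button [ 0.4545 -0.0754]
scene pad [ 448.7 -103.5] [190.3 100.5] 78.2
scene fin 61 [0.5178 0.2271 0.216 ] [0.489 0.217 0.205] [0.529 0.239 0.227]
scene tub [606.  268.2] 122.5 lsq [0.6086 0.2691] 0.1187
   redmark 0 None
   greenmark 9 [0.5628 0.1537 0.1661]
side red 209 ctr [ 0.5831 -0.0984] ext [0.042 0.04 ] line 9 -160.0 [-12.1  -4.4]
side yellow 257 ctr [0.5757 0.0057] ext [0.044 0.044] line 4 -180.0 [-13.1  -0.1]
side green 158 ctr [ 0.5966 -0.1951] ext [0.042 0.046] line 10 -159.0 [-10.8  -4.1]
side blue 142 ctr [ 0.5982 -0.308 ] ext [0.04  0.048] line 9 179.0 [-10.7   0.1]
side scanner 633 [413.6 285.4] [ 86.1 894.1] 5.0
  button [ 0.454  -0.0732]
side pad [ 479.1 -112.9] [193.  158.4] 74.0
side fin 186 [0.507
[... 542 characters left out ...]
0.9, [0.658, 0.085]), (0.61, [0.676, -0.085]), (0.57, [0.552, 0.001]), (0.53, [0.389, 0.104])]
scene label_green [(0.85, [0.572, -0.204])]
scene label_blue [(0.65, [0.576, -0.312])]
side scanner_window [(0.93, [0.47, -0.013])]
side scanner [(0.94, [0.459, -0.091])]
side pad [(0.66, [0.452, -0.109])]
side tub_mouth [(0.69, [0.546, 0.296])]
side collar_tab [(0.56, [0.51, 0.222])]
side tub [(0.92, [0.606, 0.267])]
side label_red [(0.9, [0.551, -0.095])]
side label_yellow [(0.97, [0.379, 0.17]), (0.97, [0.412, 0.088]), (0.61, [0.542, 0.015]), (0.59, [0.685, -0.095])]
side label_green [(0.7, [0.572, -0.205]), (0.64, [0.602, 0.282])]
side label_blue [(0.59, [0.58, -0.328]), (0.55, [0.591, 0.194])]
```

```bash
cat > plan.py <<'E'
import sys;from h import *
# args: waypoints x,y,z,yaw(mm,deg); prints rows to write (rotate first, then shift)
s=state();p=np.array(s["tcp_pos"])*1000;Rc=R.from_euler("xyz",s["tcp_rot"],degrees=True)
print("t",round(float(s["time"]),1),"tcp",np.round(p,1),np.round(s["tcp_rot"],1),"q",np.round(s["qpos"],0),"w",round(float(s["gripper_width"]),3),"F",np.round(s["ft_force"],1))
for a in sys.argv[1:]:
    x,y,z,w=map(float,a.split(","));Rt=R.from_euler("xyz",[180,0,w],degrees=True)
    v=(Rc.inv()*Rt).as_rotvec(degrees=True);n=int(np.ceil(np.linalg.norm(v)/7.0))
    d=Rt.inv().apply(np.array([x,y,z])-p);m=int(np.ceil(np.linalg.norm(d)/41))
    print(a,"| ROT",n,"x",np.round(v/max(n,1),2).tolist(),"| SHIFT",m,"x",np.round(d/max(m,1),1).tolist(),"tot",np.round(d,1).tolist())
    Rc=Rt;p=np.array([x,y,z])
E
python3 plan.py 190,647,280,-30 420,350,280,-30 494,260,280,-30 494,260,197,-30 520,204,197,-30 552,175,197,-30
```

```text
t 2.3 tcp [189.7 647.8 231.3] [-180.     0.   -16.3] q [ 90.  21.   1.  -0. -70. -17.] w 1.004 F [ 0.2 -0.2 -0.4]
190,647,280,-30 | ROT 2 x [-0.0, 0.0, 6.84] | SHIFT 2 x [0.4, 0.3, -24.3] tot [0.7, 0.5, -48.7]
420,350,280,-30 | ROT 0 x [0.0, 0.0, 0.0] | SHIFT 10 x [34.8, 14.2, 0.0] tot [347.7, 142.2, 0.0]
494,260,280,-30 | ROT 0 x [0.0, 0.0, 0.0] | SHIFT 3 x [36.4, 13.6, 0.0] tot [109.1, 40.9, 0.0]
494,260,197,-30 | ROT 0 x [0.0, 0.0, 0.0] | SHIFT 3 x [0.0, -0.0, 27.7] tot [0.0, -0.0, 83.0]
520,204,197,-30 | ROT 0 x [0.0, 0.0, 0.0] | SHIFT 2 x [25.3, 17.7, 0.0] tot [50.5, 35.5, 0.0]
552,175,197,-30 | ROT 0 x [0.0, 0.0, 0.0] | SHIFT 2 x [21.1, 4.6, 0.0] tot [42.2, 9.1, 0.0]
```

arm_command(
  series=[
    [0, 0, 6.85, 0, 0, -24, 0],
    [0, 0, 6.85, 0, 0, -24, 0],
    [0, 0, 0, 35, 14, 0, 0],
    [0, 0, 0, 35, 14, 0, 0],
    [0, 0, 0, 35, 14, 0, 0],
    [0, 0, 0, 35, 14, 0, 0],
    [0, 0, 0, 35, 14, 0, 0],
    [0, 0, 0, 35, 14, 0, 0],
    [0, 0, 0, 35, 14, 0, 0],
    [0, 0, 0, 35, 14, 0, 0],
    [0, 0, 0, 35, 14, 0, 0],
    [0, 0, 0, 35, 14, 0, 0],
  ],
)

```text
time: 3.3
tcp_pos: [0.4235, 0.3499, 0.2797]
tcp_rot: [-180.0, -0.0, -30.0]
ft_force: [0.1, 0.5, 0.2]
gripper_width: -0.001
grasp_force: 0.0
```

arm_command(
  series=[
    [0, 0, 0, 36, 14, 0, 0],
    [0, 0, 0, 36, 14, 0, 0],
    [0, 0, 0, 36, 13, 0, 0],
    [0, 0, 0, 0, 0, 0, 0],
  ],
)

```text
time: 3.63
tcp_pos: [0.4985, 0.2576, 0.2794]
tcp_rot: [180.0, -0.0, -30.3]
ft_force: [-0.1, 0.6, -0.7]
gripper_width: -0.001
grasp_force: 0.0
```

```bash
python3 plan.py 494,260,280,-30 494,260,197,-30 520,204,197,-30 552,175,197,-30
```

```text
t 3.6 tcp [498.5 257.6 279.4] [180.   -0.  -30.3] q [ 47.   8. -10.   0. -72.  12.] w -0.001 F [-0.1  0.6 -0.7]
494,260,280,-30 | ROT 1 x [0.03, -0.05, -0.25] | SHIFT 1 x [-5.1, 0.1, -0.6] tot [-5.1, 0.1, -0.6]
494,260,197,-30 | ROT 0 x [0.0, 0.0, 0.0] | SHIFT 3 x [0.0, -0.0, 27.7] tot [0.0, -0.0, 83.0]
520,204,197,-30 | ROT 0 x [0.0, 0.0, 0.0] | SHIFT 2 x [25.3, 17.7, 0.0] tot [50.5, 35.5, 0.0]
552,175,197,-30 | ROT 0 x [0.0, 0.0, 0.0] | SHIFT 2 x [21.1, 4.6, 0.0] tot [42.2, 9.1, 0.0]
```

arm_command(
  series=[
    [0, 0, 0, -5, 0, 28, 0],
    [0, 0, 0, 0, 0, 28, 0],
    [0, 0, 0, 0, 0, 27, 0],
    [0, 0, 0, 10, 7, 0, 0],
    [0, 0, 0, 10, 7, 0, 0],
    [0, 0, 0, 10, 7, 0, 0],
    [0, 0, 0, 10, 7, 0, 0],
    [0, 0, 0, 10, 7, 0, 0],
    [0, 0, 0, 11, 3, 0, 0],
    [0, 0, 0, 11, 2, 0, 0],
    [0, 0, 0, 10, 2, 0, 0],
    [0, 0, 0, 6, 1, 0, 0],
  ],
)

```text
time: 4.63
tcp_pos: [0.5473, 0.1823, 0.1965]
tcp_rot: [-180.0, -0.0, -30.1]
ft_force: [-0.3, 1.2, 0.4]
gripper_width: -0.002
grasp_force: 0.7
```

```bash
python3 plan.py 552,175,197,-30
python3 - <<'E'
from meas import *
run({n:camera(n) for n in("scene","side")},("t","b"))
E
```

```text
t 4.6 tcp [547.3 182.3 196.5] [-180.    -0.   -30.1] q [ 38.  13. -15.   0. -62.  22.] w -0.002 F [-0.3  1.2  0.4]
552,175,197,-30 | ROT 1 x [-0.02, -0.01, -0.06] | SHIFT 1 x [7.8, 3.9, -0.5] tot [7.8, 3.9, -0.5]
scene red 144 ctr [ 0.5832 -0.1   ] ext [0.041 0.042] line 7 -158.0 [-10.6  -4.3]
scene yellow 169 ctr [0.5749 0.004 ] ext [0.045 0.04 ] line 1 -179.0 [-18.7  -0.4]
scene green 135 ctr [ 0.5989 -0.1984] ext [0.044 0.044] line 10 -179.0 [-10.7  -0.2]
scene blue 133 ctr [ 0.5985 -0.3113] ext [0.043 0.042] line 12 159.0 [-10.2   4. ]
scene fin 91 [0.5668 0.1745 0.217 ] [0.548 0.155 0.205] [0.577 0.207 0.255]
scene tub [606.5 267.6] 122.1 lsq [0.609  0.2689] 0.1193
   redmark 0 None
   greenmark 11 [0.562  0.1537 0.1645]
side red 74 ctr [ 0.5701 -0.0895] ext [0.016 0.023] line 0 0.0 [0. 0.]
side yellow 218 ctr [0.5718 0.0072] ext [0.036 0.043] line 5 -173.0 [-10.6  -1.3]
side fin 45 [0.5649 0.191  0.2132] [0.548 0.187 0.205] [0.573 0.24  0.386]
side tub [607.7 270.8] 120.9 lsq [0.6085 0.2719] 0.1188
   redmark 73 [0.4983 0.3253 0.1637]
   greenmark 0 None
```

arm_command(
  series=[
    [0, 0, 0, 4, 0.5, 0, 0],
    [0, 0, 0, 3, 0, 0, 0],
    [0, 0, 0, 2, 0, 0, 0],
    [0, 0, 0, 0, 0, 0, 0],
  ],
)

```text
time: 5.07
tcp_pos: [0.5527, 0.1788, 0.196]
tcp_rot: [180.0, 0.1, -30.0]
ft_force: [-5.6, 3.1, 1.1]
gripper_width: 0.0
grasp_force: 2.7
```

arm_command(
  series=[
    [0, 0, 0, -10, 0, 0, 0],
    [0, 0, 0, -4, 0, -28, 0],
    [0, 0, 0, 0, 0, -30, 0.5],
  ],
)

```text
time: 5.32
tcp_pos: [0.5395, 0.1851, 0.2532]
tcp_rot: [179.8, 0.1, -30.0]
ft_force: [0.5, 0.5, 0.8]
gripper_width: 0.132
grasp_force: 0.0
```

```bash
python3 plan.py 455,-95,250,-100 455,-95,170,-100
```

```text
t 5.3 tcp [539.5 185.1 253.2] [ 1.798e+02  1.000e-01 -3.000e+01] q [ 39.  10. -11.  -0. -69.  21.] w 0.132 F [0.5 0.5 0.8]
455,-95,250,-100 | ROT 11 x [0.02, -0.01, 6.37] | SHIFT 8 x [36.3, 4.3, 0.4] tot [290.5, 34.6, 3.2]
455,-95,170,-100 | ROT 0 x [0.0, 0.0, 0.0] | SHIFT 2 x [0.0, -0.0, 40.0] tot [0.0, -0.0, 80.0]
```

arm_command(
  series=[
    [0, 0, 6.4, 0, 0, 0, 0.8],
    [0, 0, 6.4, 0, 0, 0, 0.8],
    [0, 0, 6.4, 0, 0, 0, 0.8],
    [0, 0, 6.4, 0, 0, 0, 0.8],
    [0, 0, 6.4, 0, 0, 0, 0.8],
    [0, 0, 6.4, 0, 0, 0, 0.8],
    [0, 0, 6.4, 0, 0, 0, 0.8],
    [0, 0, 6.4, 0, 0, 0, 0.8],
    [0, 0, 6.4, 0, 0, 0, 0.8],
    [0, 0, 6.4, 0, 0, 0, 0.8],
    [0, 0, 6.2, 0, 0, 0, 0.8],
  ],
)

```text
time: 6.23
tcp_pos: [0.5411, 0.1855, 0.2544]
tcp_rot: [-180.0, -0.0, -100.5]
ft_force: [0.1, -0.0, -0.2]
gripper_width: 0.799
grasp_force: 0.0
```

arm_command(
  series=[
    [0, 0, 0, 36, 4, 0, 0.8],
    [0, 0, 0, 36, 4, 0, 0.8],
    [0, 0, 0, 36, 4, 0, 0.8],
    [0, 0, 0, 36, 4, 0, 0.8],
    [0, 0, 0, 36, 4, 0, 0.8],
    [0, 0, 0, 36, 5, 0, 0.8],
    [0, 0, 0, 37, 5, 0, 0.8],
    [0, 0, 0, 37, 5, 0, 0.8],
    [0, 0, 0, 0, 0, 40, 0.8],
    [0, 0, 0, 0, 0, 40, 0.8],
    [0, 0, 0, 0, 0, 0, 0.8],
  ],
)

```text
time: 7.15
tcp_pos: [0.4506, -0.0946, 0.1685]
tcp_rot: [179.5, -0.1, -100.4]
ft_force: [-2.5, -1.1, -0.3]
gripper_width: 0.797
grasp_force: 0.0
```

```bash
cat > wrist.py <<'E'
from h import *
def wcloud():
    s=state();b,d=camera("wrist");i=camera_info("wrist");K=np.array(i["K"]);T=np.array(i["T_tool_cam"])
    v,u=np.mgrid[0:420,0:560];dx=(u-K[0,2])/K[0,0];dy=(v-K[1,2])/K[1,1];r=np.hypot(dx,dy)+1e-9
    t=np.tan(np.minimum(r,1.4));c=np.stack([dx/r*t*d,-dy/r*t*d,-d],-1)
    tool=c@T[:3,:3].T+T[:3,3]
    Rw=R.from_euler("xyz",s["tcp_rot"],degrees=True).as_matrix()
    return b,d,tool@Rw.T+s["tcp_pos"]
E
python3 - <<'E'
from wrist import *
b,d,P=wcloud();cv2.imwrite("pics/w1.png",b);np.save("w1.npy",P)
z=P[...,2];h=cv2.cvtColor(b,cv2.COLOR_BGR2HSV);H,S,V=[h[...,k].astype(int) for k in range(3)]
near=(d>0)&(np.hypot(P[...,0]-.455,P[...,1]+.1)<.13)
def rect(k,nm):
    k=cv2.morphologyEx(k.astype(np.uint8),cv2.MORPH_OPEN,np.ones((5,5)));nl,l,st,_=cv2.connectedComponentsWithStats(k);i=1+np.argmax(st[1:,4])
    p=P[l==i];r=cv2.minAreaRect((p[:,:2]*1000).astype(np.float32));print(nm,st[i,4],np.round(r[0],1),np.round(r[1],1),round(r[2],1),"z",np.round(np.median(p[:,2]),4))
    v=np.linalg.svd(p[:,:2]-p[:,:2].mean(0),full_matrices=False)[2][0];print("  pca",np.degrees(np.arctan2(v[1],v[0])),p[:,:2].mean(0))
rect(near&(z>.035)&(z<.05),"scanner");rect(near&(z>.002)&(z<.02)&(V>110)&(S<70),"padwhite");rect(near&(z>.004)&(z<.05),"all")
o=near&(H>4)&(H<20)&(S>150)&(z>.03);print("button",P[o].mean(0))
for q in("scanner","pad","scanner_window"):
    for m in mark_of("wrist",q)[:2]: r,c=np.round(m["position"]).astype(int);print(q,m["confidence"],r,c,P[r,c])
E
```

```text
scanner 7617 [448.  -94.2] [148.   44.2] 73.1 z 0.0416
  pca 73.01301796330284 [ 0.44687376 -0.10036168]
padwhite 8064 [ 447.9 -101.4] [179.8  90.3] 74.2 z 0.0075
  pca 73.4973039766709 [ 0.4469686  -0.11575442]
all 16365 [ 447.7 -101.5] [180.1  90.1] 74.2 z 0.0088
  pca 73.90585282408959 [ 0.44639638 -0.10997548]
button [ 0.46069966 -0.07811279  0.05324607]
scanner 0.59 194 281 [ 0.44533039 -0.10179184  0.04102768]
scanner_window 0.56 273 271 [ 0.46824344 -0.02745763  0.04148278]
```

View pics/w1.png

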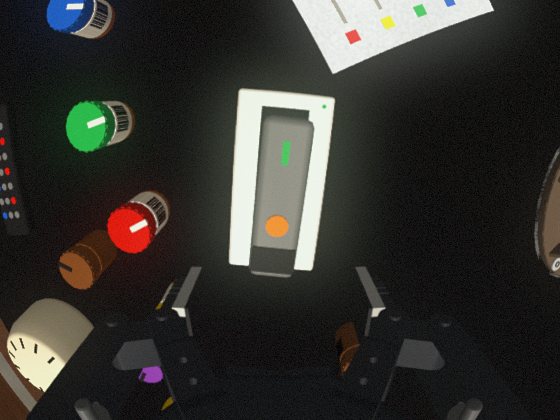

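The wrist view shows the reader at (275,190), nose down toward (272,262), on its white pad. Blue (85,15), green (95,125) and red (135,225) all have their barcodes toward the robot. Next is the grasp.

```bash
python3 plan.py 448,-94,168,-107 448,-94,14,-107
python3 - <<'E'
from h import *
P=np.load("w1.npy");b=cv2.imread("pics/w1.png");z=P[...,2];h=cv2.cvtColor(b,cv2.COLOR_BGR2HSV);S,V=h[...,1].astype(int),h[...,2].astype(int)
for n,c in dict(red=(.583,-.099),green=(.5975,-.197),blue=(.598,-.310)).items():
    k=(np.hypot(P[...,0]-c[0],P[...,1]-c[1])<.035)&(z>.058)&(z<.078)
    p=P[k][:,:2];cc,r=cv2.minEnclosingCircle((p*1000).astype(np.float32));l=P[k&(S<80)&(V>150)][:,:2]*1000-cc
    l=l[np.hypot(*l.T)<19];m=l.mean(0);print(n,k.sum(),np.round(cc,1),round(r,1),"line",len(l),np.degrees(np.arctan2(m[1],m[0])))
E
```

```text
t 7.3 tcp [457.2 -93.5 176.5] [-179.8   -0.  -100.1] q [ 13.   3. -29.   0. -57. -23.] w 0.801 F [-0.1 -0.5 -0.4]
448,-94,168,-107 | ROT 1 x [-0.16, 0.01, 6.87] | SHIFT 1 x [3.2, 8.6, 8.5] tot [3.2, 8.6, 8.5]
448,-94,14,-107 | ROT 0 x [0.0, 0.0, 0.0] | SHIFT 4 x [0.0, -0.0, 38.5] tot [0.0, -0.0, 154.0]
red 1646 [ 582.7 -101.1] 22.7 line 87 -166.62366353095425
green 1725 [ 595.8 -198.5] 22.6 line 100 -177.05555861554038
blue 1051 [ 597.9 -311.5] 22.8 line 77 158.26734986497013
```

arm_command(
  series=[
    [0, 0, 6.9, 3, 8, 8, 0.8],
    [0, 0, 0, 0, 0, 0, 0.8],
    [0, 0, 0, 0, 0, 0, 0.8],
    [0, 0, 0, 0, 0, 0, 0.8],
  ],
)

```text
time: 7.68
tcp_pos: [0.4484, -0.0951, 0.1678]
tcp_rot: [-179.9, 0.0, -106.9]
ft_force: [-0.7, -0.2, 1.0]
gripper_width: 0.803
grasp_force: 0.0
```

```bash
cat > scanpose.py <<'E'
from wrist import *
b,d,P=wcloud()
z=P[...,2];h=cv2.cvtColor(b,cv2.COLOR_BGR2HSV);H,S,V=[h[...,k].astype(int) for k in range(3)]
near=(d>0)&(np.hypot(P[...,0]-.455,P[...,1]+.1)<.13)
def rect(k,nm):
    k=cv2.morphologyEx(k.astype(np.uint8),cv2.MORPH_OPEN,np.ones((5,5)));nl,l,st,_=cv2.connectedComponentsWithStats(k);i=1+np.argmax(st[1:,4])
    p=P[l==i];r=cv2.minAreaRect((p[:,:2]*1000).astype(np.float32));print(nm,st[i,4],np.round(r[0],1),np.round(r[1],1),round(r[2],1),"z",np.round(np.median(p[:,2]),4))
rect(near&(z>.035)&(z<.05),"scanner");rect(near&(z>.004)&(z<.05),"all")
E
python3 plan.py 448,-94,14,-107; python3 scanpose.py
```

```text
t 7.7 tcp [448.4 -95.1 167.8] [-179.9    0.  -106.9] q [ 13.   3. -31.   0. -56. -30.] w 0.803 F [-0.7 -0.2  1. ]
448,-94,14,-107 | ROT 1 x [-0.13, 0.05, 0.13] | SHIFT 4 x [-0.2, 0.2, 38.5] tot [-0.9, 0.7, 153.8]
scanner 7531 [448.1 -94.1] [147.   43.3] 73.2 z 0.0416
all 16393 [ 447.9 -101.6] [179.5  90.6] 74.2 z 0.0088
```

arm_command(
  series=[
    [0, 0, 0, -1, 1, 38, 0.8],
    [0, 0, 0, 0, 0, 38, 0.8],
    [0, 0, 0, 0, 0, 35, 0.8],
    [0, 0, 0, 0, 0, 25, 0.8],
    [0, 0, 0, 0, 0, 17, 0.8],
    [0, 0, 0, 0, 0, 0, 0.8],
    [0, 0, 0, 0, 0, 0, 0.4],
    [0, 0, 0, 0, 0, 0, 0.2],
    [0, 0, 0, 0, 0, 0, 0.2],
    [0, 0, 0, 0, 0, 0, 0.2],
    [0, 0, 0, 0, 0, 0, 0.2],
  ],
  squeeze=40,
)

```text
time: 8.65
tcp_pos: [0.4477, -0.094, 0.0147]
tcp_rot: [-179.8, 0.1, -107.1]
ft_force: [-1.4, 2.0, 7.0]
gripper_width: 0.507
grasp_force: 41.9
```

```bash
python3 plan.py 448,-94,60,-107 433,-127,60,-167 433,-127,22,-167
python3 - <<'E'
from meas import *
run({n:camera(n) for n in("scene",)},("b"))
E
```

```text
t 8.7 tcp [447.7 -94.   14.7] [-1.798e+02  1.000e-01 -1.071e+02] q [ 13.  16. -41.   0. -33. -30.] w 0.507 F [-1.4  2.   7. ]
448,-94,60,-107 | ROT 1 x [-0.15, 0.07, -0.09] | SHIFT 2 x [-0.0, -0.2, -22.6] tot [-0.1, -0.3, -45.3]
433,-127,60,-167 | ROT 9 x [0.0, -0.0, 6.67] | SHIFT 1 x [22.0, -28.8, -0.0] tot [22.0, -28.8, -0.0]
433,-127,22,-167 | ROT 0 x [0.0, 0.0, 0.0] | SHIFT 1 x [-0.0, -0.0, 38.0] tot [-0.0, -0.0, 38.0]
scene red 146 ctr [ 0.5832 -0.1003] ext [0.045 0.041] line 8 -160.0 [-11.9  -4.3]
scene yellow 168 ctr [0.5752 0.0041] ext [0.046 0.04 ] line 0 0.0 [0. 0.]
scene green 134 ctr [ 0.5972 -0.1985] ext [0.045 0.043] line 14 -175.0 [-11.   -0.9]
scene blue 130 ctr [ 0.5995 -0.3119] ext [0.042 0.042] line 13 155.0 [-11.1   5.2]
```

arm_command(
  series=[
    [0, 0, 0, 0, 0, -23, 0.2],
    [0, 0, 0, 0, 0, -23, 0.2],
    [0, 0, 6.7, 0, 0, 0, 0.2],
    [0, 0, 6.7, 0, 0, 0, 0.2],
    [0, 0, 6.7, 0, 0, 0, 0.2],
    [0, 0, 6.7, 0, 0, 0, 0.2],
    [0, 0, 6.7, 0, 0, 0, 0.2],
    [0, 0, 6.7, 0, 0, 0, 0.2],
    [0, 0, 6.7, 0, 0, 0, 0.2],
    [0, 0, 6.6, 0, 0, 0, 0.2],
    [0, 0, 6.5, 0, 0, 0, 0.2],
    [0, 0, 0, 0, 0, 0, 0.2],
  ],
)

```text
time: 9.7
tcp_pos: [0.4466, -0.0942, 0.0598]
tcp_rot: [180.0, 0.1, -167.4]
ft_force: [0.0, 0.0, -1.4]
gripper_width: 0.504
grasp_force: 41.7
```

```bash
python3 plan.py 441,-135,60,-167 441,-135,22,-167
```

```text
t 9.7 tcp [446.6 -94.2  59.8] [ 1.800e+02  1.000e-01 -1.674e+02] q [ 13.  11. -39.  -0. -40. -90.] w 0.504 F [ 0.   0.  -1.4]
441,-135,60,-167 | ROT 1 x [0.01, 0.05, -0.41] | SHIFT 2 x [7.3, -19.3, -0.1] tot [14.6, -38.5, -0.2]
441,-135,22,-167 | ROT 0 x [0.0, 0.0, 0.0] | SHIFT 1 x [-0.0, -0.0, 38.0] tot [-0.0, -0.0, 38.0]
```

arm_command(
  series=[
    [0, 0, -0.4, 7, -19, 0, 0.2],
    [0, 0, 0, 7, -19, 0, 0.2],
    [0, 0, 0, 0, 0, 20, 0.2],
    [0, 0, 0, 0, 0, 18, 0.2],
    [0, 0, 0, 0, 0, 0, 0.2],
    [0, 0, 0, 0, 0, 0, 0.2],
    [0, 0, 0, 0, 0, 0, 0.2],
    [0, 0, 0, 0, 0, 0, 0.2],
  ],
)

```text
time: 10.37
tcp_pos: [0.4423, -0.1342, 0.0224]
tcp_rot: [-180.0, 0.1, -166.6]
ft_force: [0.3, 0.1, -1.2]
gripper_width: 0.508
grasp_force: 41.5
```

```bash
python3 plan.py 441,-135,22,-167
python3 - <<'E'
from meas import *
im={n:camera(n) for n in("scene","side")}
run(im,("b"))
for n in im:
    for q,z in dict(scanner_window=.032,label_red=.03).items():print(n,q,[(round(m["confidence"],2),np.round(atz(n,m["position"],z)[:2],3).tolist()) for m in mark_of(n,q)[:3]])
a=im["side"][0][150:300,220:420];cv2.imwrite("pics/d2.png",cv2.resize(a,(800,600),interpolation=cv2.INTER_CUBIC))
E
```

```text
t 10.4 tcp [ 442.3 -134.2   22.4] [-1.800e+02  1.000e-01 -1.666e+02] q [  8.  15. -40.   0. -34. -84.] w 0.508 F [ 0.3  0.1 -1.2]
441,-135,22,-167 | ROT 1 x [-0.02, 0.1, 0.38] | SHIFT 1 x [1.5, -0.5, 0.4] tot [1.5, -0.5, 0.4]
scene red 146 ctr [ 0.5848 -0.1003] ext [0.045 0.041] line 6 -165.0 [-12.   -3.2]
scene yellow 169 ctr [0.5756 0.0054] ext [0.045 0.043] line 0 0.0 [0. 0.]
scene green 134 ctr [ 0.5978 -0.1981] ext [0.045 0.044] line 12 -175.0 [-10.1  -1. ]
scene blue 134 ctr [ 0.5994 -0.3112] ext [0.044 0.043] line 12 161.0 [-11.2   3.8]
side red 210 ctr [ 0.5827 -0.0989] ext [0.043 0.044] line 10 -160.0 [-12.2  -4.3]
side yellow 258 ctr [0.5751 0.0062] ext [0.043 0.042] line 4 -177.0 [-12.5  -0.7]
side green 157 ctr [ 0.5967 -0.1947] ext [0.042 0.043] line 10 -155.0 [-10.7  -5. ]
side blue 141 ctr [ 0.5984 -0.3086] ext [0.042 0.047] line 8 173.0 [-10.5   1.3]
scene scanner_window [(0.64, [0.525, -0.125])]
scene label_red [(0.52, [0.463, -0.134]), (0.51, [0.558, -0.105])]
side scanner_window [(0.9, [0.524, -0.105]), (0.21, [0.574, 0.041])]
side label_red [(0.78, [0.549, -0.098]), (0.62, [0.633, -0.436])]
```

View pics/d2.png

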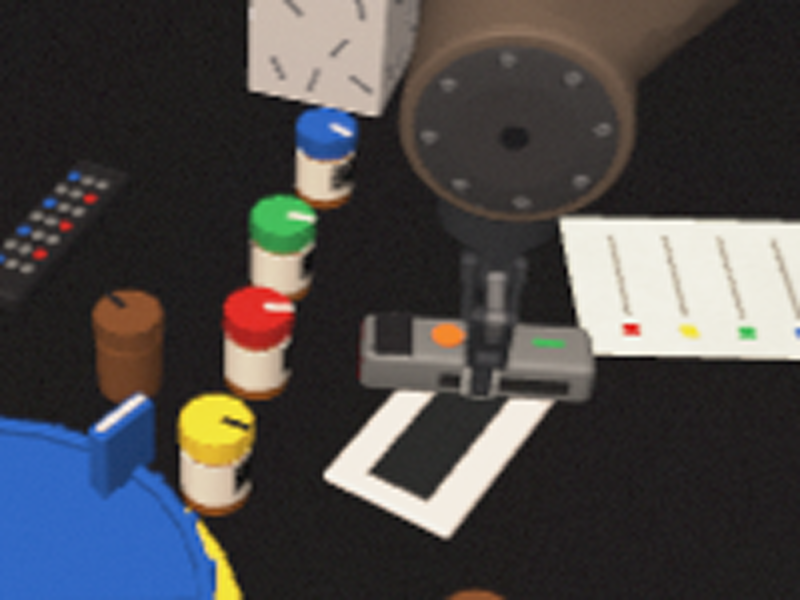

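The reader points left at the red bottle's barcode, with the window at (362,360) and the bottle at (258,345), level and clear of the pad. I'll hold here.

arm_command(
  series=[
    [0, 0, 0, 0, 0, 0, 0.2],
    [0, 0, 0, 0, 0, 0, 0.2],
    [0, 0, 0, 0, 0, 0, 0.2],
    [0, 0, 0, 0, 0, 0, 0.2],
    [0, 0, 0, 0, 0, 0, 0.2],
    [0, 0, 0, 0, 0, 0, 0.2],
    [0, 0, 0, 0, 0, 0, 0.2],
    [0, 0, 0, 0, 0, 0, 0.2],
    [0, 0, 0, 0, 0, 0, 0.2],
    [0, 0, 0, 0, 0, 0, 0.2],
    [0, 0, 0, 0, 0, 0, 0.2],
    [0, 0, 0, 0, 0, 0, 0.2],
  ],
)

```text
time: 11.67
tcp_pos: [0.4415, -0.1344, 0.0213]
tcp_rot: [-180.0, 0.0, -166.7]
ft_force: [-0.0, 0.1, -1.5]
gripper_width: 0.51
grasp_force: 41.5
```

arm_command(
  series=[
    [0, 0, 0, 0, 0, 0, 0.2],
    [0, 0, 0, 0, 0, 0, 0.2],
    [0, 0, 0, 0, 0, 0, 0.2],
    [0, 0, 0, 0, 0, 0, 0.2],
    [0, 0, 0, 0, 0, 0, 0.2],
    [0, 0, 0, 0, 0, 0, 0.2],
    [0, 0, 0, 0, 0, 0, 0.2],
    [0, 0, 0, 0, 0, 0, 0.2],
    [0, 0, 0, 0, 0, 0, 0.2],
    [0, 0, 0, 0, 0, 0, 0.2],
    [0, 0, 0, 0, 0, 0, 0.2],
  ],
)

```text
time: 12.58
tcp_pos: [0.4415, -0.1344, 0.0213]
tcp_rot: [180.0, 0.0, -166.7]
ft_force: [0.2, 0.1, -1.3]
gripper_width: 0.508
grasp_force: 41.5
```

```bash
python3 plan.py 442,-134,50,180 440,5,50,180 440,5,22,180
python3 - <<'E'
from meas import *
run({n:camera(n) for n in("side",)},("b"))
E
```

```text
t 12.6 tcp [ 441.5 -134.4   21.3] [ 180.     0.  -166.7] q [  8.  15. -41.  -0. -34. -84.] w 0.508 F [ 0.2  0.1 -1.3]
442,-134,50,180 | ROT 2 x [0.0, 0.0, 6.64] | SHIFT 1 x [-0.5, 0.4, -28.7] tot [-0.5, 0.4, -28.7]
440,5,50,180 | ROT 0 x [0.0, 0.0, 0.0] | SHIFT 4 x [0.5, 34.8, 0.0] tot [2.0, 139.0, 0.0]
440,5,22,180 | ROT 0 x [0.0, 0.0, 0.0] | SHIFT 1 x [0.0, -0.0, 28.0] tot [0.0, -0.0, 28.0]
side red 210 ctr [ 0.5825 -0.098 ] ext [0.042 0.042] line 10 -156.0 [-12.   -5.3]
side yellow 257 ctr [0.5761 0.0055] ext [0.043 0.045] line 4 179.0 [-13.5   0.2]
side green 157 ctr [ 0.5963 -0.196 ] ext [0.041 0.043] line 10 -166.0 [-10.6  -2.6]
side blue 141 ctr [ 0.598  -0.3091] ext [0.041 0.043] line 8 171.0 [-10.    1.5]
```

arm_command(
  series=[
    [0, 0, 6.6, 0, 0, -14, 0.2],
    [0, 0, 6.6, 0, 0, -14, 0.2],
    [0, 0, 0, 0.5, 35, 0, 0.2],
    [0, 0, 0, 0.5, 35, 0, 0.2],
    [0, 0, 0, 0.5, 35, 0, 0.2],
    [0, 0, 0, 0.5, 34, 0, 0.2],
    [0, 0, 0, 0, 0, 14, 0.2],
    [0, 0, 0, 0, 0, 14, 0.2],
    [0, 0, 0, 0, 0, 0, 0.2],
    [0, 0, 0, 0, 0, 0, 0.2],
    [0, 0, 0, 0, 0, 0, 0.2],
    [0, 0, 0, 0, 0, 0, 0.2],
  ],
)

```text
time: 13.63
tcp_pos: [0.4398, 0.0044, 0.0219]
tcp_rot: [180.0, 0.1, -180.0]
ft_force: [0.6, -0.6, -1.4]
gripper_width: 0.508
grasp_force: 41.6
```

```bash
python3 plan.py 440,5,22,180
python3 - <<'E'
from meas import *
run({n:camera(n) for n in("side","scene")},("b"))
E
```

```text
t 13.6 tcp [439.8   4.4  21.9] [ 1.8e+02  1.0e-01 -1.8e+02] q [  26.   14.  -43.    0.  -33. -116.] w 0.508 F [ 0.6 -0.6 -1.4]
440,5,22,180 | ROT 1 x [0.02, 0.05, 0.04] | SHIFT 1 x [-0.2, 0.6, -0.1] tot [-0.2, 0.6, -0.1]
side red 209 ctr [ 0.5832 -0.0996] ext [0.042 0.04 ] line 9 -163.0 [-12.   -3.8]
side yellow 256 ctr [0.5755 0.0067] ext [0.043 0.044] line 4 -173.0 [-12.8  -1.5]
side green 157 ctr [ 0.5961 -0.196 ] ext [0.041 0.046] line 10 -160.0 [-10.2  -3.7]
side blue 142 ctr [ 0.5984 -0.309 ] ext [0.041 0.044] line 9 175.0 [-10.9   1. ]
scene red 145 ctr [ 0.5843 -0.1001] ext [0.041 0.042] line 8 -160.0 [-12.4  -4.5]
scene yellow 168 ctr [0.5748 0.0053] ext [0.046 0.042] line 0 0.0 [0. 0.]
scene green 135 ctr [ 0.5974 -0.1979] ext [0.043 0.043] line 12 -173.0 [-11.1  -1.4]
scene blue 134 ctr [ 0.5986 -0.311 ] ext [0.042 0.043] line 13 158.0 [-10.5   4.2]
```

arm_command(
  series=[
    [0, 0, 0, 0, 0, 0, 0.2],
    [0, 0, 0, 0, 0, 0, 0.2],
    [0, 0, 0, 0, 0, 0, 0.2],
    [0, 0, 0, 0, 0, 0, 0.2],
    [0, 0, 0, 0, 0, 0, 0.2],
    [0, 0, 0, 0, 0, 0, 0.2],
    [0, 0, 0, 0, 0, 0, 0.2],
    [0, 0, 0, 0, 0, 0, 0.2],
    [0, 0, 0, 0, 0, 0, 0.2],
    [0, 0, 0, 0, 0, 0, 0.2],
    [0, 0, 0, 0, 0, 0, 0.2],
    [0, 0, 0, 0, 0, 0, 0.2],
  ],
)

```text
time: 14.73
tcp_pos: [0.4392, 0.0046, 0.0213]
tcp_rot: [-180.0, -0.0, -179.9]
ft_force: [-1.2, -0.2, -1.8]
gripper_width: 0.507
grasp_force: 41.6
```

arm_command(
  series=[
    [0, 0, 0, 0, 0, 0, 0.2],
    [0, 0, 0, 0, 0, 0, 0.2],
    [0, 0, 0, 0, 0, 0, 0.2],
    [0, 0, 0, 0, 0, 0, 0.2],
    [0, 0, 0, 0, 0, 0, 0.2],
    [0, 0, 0, 0, 0, 0, 0.2],
    [0, 0, 0, 0, 0, 0, 0.2],
    [0, 0, 0, 0, 0, 0, 0.2],
    [0, 0, 0, 0, 0, 0, 0.2],
    [0, 0, 0, 0, 0, 0, 0.2],
    [0, 0, 0, 0, 0, 0, 0.2],
  ],
)

```text
time: 15.65
tcp_pos: [0.4392, 0.0046, 0.0213]
tcp_rot: [-180.0, -0.0, -179.9]
ft_force: [0.4, 0.2, -1.4]
gripper_width: 0.511
grasp_force: 41.6
```

arm_command(
  series=[
    [0, 0, 0, 0, 0, -25, 0.2],
    [0, 0, 0, -3, -34, 0, 0.2],
    [0, 0, 0, -3, -34, 0, 0.2],
    [0, 0, 0, -3, -34, 0, 0.2],
    [0, 0, 0, -3, -34, 0, 0.2],
    [0, 0, 0, -2, -34, 0, 0.2],
    [0, 0, 0, -2, -34, 0, 0.2],
    [0, 0, 0, 0, 0, 12, 0.2],
    [0, 0, 0, 0, 0, 13, 0.2],
    [0, 0, 0, 0, 0, 0, 0.2],
    [0, 0, 0, 0, 0, 0, 0.2],
    [0, 0, 0, 0, 0, 0, 0.2],
  ],
)

```text
time: 16.65
tcp_pos: [0.4558, -0.1992, 0.0217]
tcp_rot: [-180.0, 0.0, -179.9]
ft_force: [0.2, 1.6, -0.9]
gripper_width: 0.505
grasp_force: 41.7
```

```bash
python3 plan.py 456,-200,22,180
python3 - <<'E'
from meas import *
run({n:camera(n) for n in("side","scene")},("b"))
E
```

```text
t 16.6 tcp [ 455.8 -199.2   21.7] [-180.     0.  -179.9] q [ -1.  18. -36.   0. -36. -89.] w 0.505 F [ 0.2  1.6 -0.9]
456,-200,22,180 | ROT 1 x [-0.01, 0.0, 0.13] | SHIFT 1 x [-0.2, -0.8, -0.3] tot [-0.2, -0.8, -0.3]
side red 208 ctr [ 0.5829 -0.0981] ext [0.042 0.045] line 10 -159.0 [-12.5  -4.8]
side yellow 253 ctr [0.5766 0.0079] ext [0.044 0.043] line 4 -171.0 [-13.9  -2.3]
side green 158 ctr [ 0.5964 -0.1963] ext [0.042 0.047] line 10 -164.0 [-10.5  -3.1]
side blue 140 ctr [ 0.5974 -0.31  ] ext [0.04  0.044] line 8 164.0 [-9.5  2.8]
scene red 146 ctr [ 0.5849 -0.1   ] ext [0.041 0.042] line 5 -163.0 [-11.7  -3.7]
scene yellow 171 ctr [0.5767 0.004 ] ext [0.043 0.04 ] line 0 0.0 [0. 0.]
scene green 135 ctr [ 0.5974 -0.1978] ext [0.042 0.044] line 12 -172.0 [-10.6  -1.5]
scene blue 133 ctr [ 0.5984 -0.3114] ext [0.044 0.042] line 14 158.0 [-11.    4.4]
```

arm_command(
  series=[
    [0, 0, 0, 0, 0, 0, 0.2],
    [0, 0, 0, 0, 0, 0, 0.2],
    [0, 0, 0, 0, 0, 0, 0.2],
    [0, 0, 0, 0, 0, 0, 0.2],
    [0, 0, 0, 0, 0, 0, 0.2],
    [0, 0, 0, 0, 0, 0, 0.2],
    [0, 0, 0, 0, 0, 0, 0.2],
    [0, 0, 0, 0, 0, 0, 0.2],
    [0, 0, 0, 0, 0, 0, 0.2],
    [0, 0, 0, 0, 0, 0, 0.2],
    [0, 0, 0, 0, 0, 0, 0.2],
    [0, 0, 0, 0, 0, 0, 0.2],
  ],
)

```text
time: 17.75
tcp_pos: [0.4556, -0.1994, 0.0213]
tcp_rot: [-180.0, -0.0, -179.9]
ft_force: [0.2, -0.5, -2.0]
gripper_width: 0.513
grasp_force: 41.7
```

arm_command(
  series=[
    [0, 0, 0, 0, 0, 0, 0.2],
    [0, 0, 0, 0, 0, 0, 0.2],
    [0, 0, 0, 0, 0, 0, 0.2],
    [0, 0, 0, 0, 0, 0, 0.2],
    [0, 0, 0, 0, 0, 0, 0.2],
    [0, 0, 0, 0, 0, 0, 0.2],
    [0, 0, 0, 0, 0, 0, 0.2],
    [0, 0, 0, 0, 0, 0, 0.2],
    [0, 0, 0, 0, 0, 0, 0.2],
    [0, 0, 0, 0, 0, 0, 0.2],
    [0, 0, 0, 0, 0, 0, 0.2],
  ],
)

```text
time: 18.67
tcp_pos: [0.4556, -0.1994, 0.0213]
tcp_rot: [-180.0, 0.0, -179.9]
ft_force: [0.1, 0.1, -1.4]
gripper_width: 0.509
grasp_force: 41.7
```

arm_command(
  series=[
    [0, 0, 0, 0, 0, -10, 0.2],
    [0, 0, 0, 0, -35, 0, 0.2],
    [0, 0, 0, -1, -35, 0, 0.2],
    [0, 0, 0, -1, -35, 0, 0.2],
    [0, 0, 0, 0, 0, 10, 0.2],
    [0, 0, 0, 0, 0, 0, 0.2],
    [0, 0, 0, 0, 0, 0, 0.2],
    [0, 0, 0, 0, 0, 0, 0.2],
  ],
)

```text
time: 19.33
tcp_pos: [0.4574, -0.3038, 0.0213]
tcp_rot: [180.0, -0.0, -179.9]
ft_force: [0.8, 0.9, -2.1]
gripper_width: 0.505
grasp_force: 41.9
```

```bash
python3 plan.py 458,-305,22,180
python3 - <<'E'
from meas import *
run({n:camera(n) for n in("side","scene")},("b"))
E
```

```text
t 19.3 tcp [ 457.4 -303.8   21.3] [ 180.    -0.  -179.9] q [-13.  22. -29.  -0. -39. -77.] w 0.505 F [ 0.8  0.9 -2.1]
458,-305,22,180 | ROT 1 x [0.01, -0.04, 0.11] | SHIFT 1 x [-0.6, -1.2, -0.7] tot [-0.6, -1.2, -0.7]
side red 208 ctr [ 0.5828 -0.0977] ext [0.043 0.047] line 8 -161.0 [-11.4  -3.9]
side yellow 256 ctr [0.5757 0.0074] ext [0.043 0.043] line 4 -172.0 [-13.   -1.8]
side green 158 ctr [ 0.5963 -0.1961] ext [0.04  0.042] line 10 -158.0 [-10.3  -4.1]
side blue 139 ctr [ 0.5984 -0.3065] ext [0.04  0.045] line 8 -173.0 [-11.1  -1.4]
scene red 145 ctr [ 0.5845 -0.1003] ext [0.043 0.041] line 7 -164.0 [-12.8  -3.6]
scene yellow 170 ctr [0.5754 0.0041] ext [0.045 0.04 ] line 0 0.0 [0. 0.]
scene green 137 ctr [ 0.5966 -0.1982] ext [0.044 0.045] line 14 -173.0 [-10.4  -1.2]
scene blue 134 ctr [ 0.5987 -0.311 ] ext [0.043 0.043] line 12 162.0 [-11.    3.5]
```

arm_command(
  series=[
    [0, 0, 0, 0, 0, 0, 0.2],
    [0, 0, 0, 0, 0, 0, 0.2],
    [0, 0, 0, 0, 0, 0, 0.2],
    [0, 0, 0, 0, 0, 0, 0.2],
    [0, 0, 0, 0, 0, 0, 0.2],
    [0, 0, 0, 0, 0, 0, 0.2],
    [0, 0, 0, 0, 0, 0, 0.2],
    [0, 0, 0, 0, 0, 0, 0.2],
    [0, 0, 0, 0, 0, 0, 0.2],
    [0, 0, 0, 0, 0, 0, 0.2],
    [0, 0, 0, 0, 0, 0, 0.2],
    [0, 0, 0, 0, 0, 0, 0.2],
  ],
)

```text
time: 20.43
tcp_pos: [0.4577, -0.3044, 0.0213]
tcp_rot: [180.0, -0.0, -179.9]
ft_force: [-0.1, 0.0, -1.2]
gripper_width: 0.509
grasp_force: 41.9
```

arm_command(
  series=[
    [0, 0, 0, 0, 0, 0, 0.2],
    [0, 0, 0, 0, 0, 0, 0.2],
    [0, 0, 0, 0, 0, 0, 0.2],
    [0, 0, 0, 0, 0, 0, 0.2],
    [0, 0, 0, 0, 0, 0, 0.2],
    [0, 0, 0, 0, 0, 0, 0.2],
    [0, 0, 0, 0, 0, 0, 0.2],
    [0, 0, 0, 0, 0, 0, 0.2],
    [0, 0, 0, 0, 0, 0, 0.2],
    [0, 0, 0, 0, 0, 0, 0.2],
    [0, 0, 0, 0, 0, -30, 0.2],
  ],
)

```text
time: 21.35
tcp_pos: [0.4542, -0.3031, 0.0468]
tcp_rot: [179.8, -0.5, -180.0]
ft_force: [-0.3, 0.6, -1.8]
gripper_width: 0.507
grasp_force: 41.8
```

arm_command(
  series=[
    [0, 0, 0, 1, 34, 0, 0.2],
    [0, 0, 0, 1, 34, 0, 0.2],
    [0, 0, 0, 2, 34, 0, 0.2],
    [0, 0, 0, 2, 34, 0, 0.2],
    [0, 0, 0, 2, 34, 0, 0.2],
    [0, 0, 0, 2, 32, 0, 0.2],
    [0, 0, -6.8, 0, 0, 0, 0.2],
    [0, 0, -6.8, 0, 0, 0, 0.2],
    [0, 0, -6.8, 0, 0, 0, 0.2],
    [0, 0, -6.8, 0, 0, 0, 0.2],
    [0, 0, -6.8, 0, 0, 0, 0.2],
    [0, 0, -6.8, 0, 0, 0, 0.2],
  ],
)

```text
time: 22.35
tcp_pos: [0.4475, -0.1023, 0.0514]
tcp_rot: [-180.0, 0.0, -138.8]
ft_force: [-0.4, -0.4, -1.7]
gripper_width: 0.513
grasp_force: 42.0
```

arm_command(
  series=[
    [0, 0, -6.8, 0, 0, 0, 0.2],
    [0, 0, -6.8, 0, 0, 0, 0.2],
    [0, 0, -6.8, 0, 0, 0, 0.2],
    [0, 0, -6.8, 0, 0, 0, 0.2],
    [0, 0, -6.2, 0, 0, 0, 0.2],
    [0, 0, 0, 0, 0, 0, 0.2],
    [0, 0, 0, 0, 0, 0, 0.2],
  ],
)

```text
time: 22.93
tcp_pos: [0.4474, -0.1024, 0.0514]
tcp_rot: [-180.0, 0.0, -105.9]
ft_force: [-0.2, -0.3, -1.5]
gripper_width: 0.51
grasp_force: 42.0
```

```bash
python3 plan.py 448,-101.5,50,-105.8 448,-101.5,15.2,-105.8;python3 - <<'E'
from meas import *
run({n:camera(n) for n in("side",)},("b"))
E
```

```text
t 22.9 tcp [ 447.4 -102.4   51.4] [-180.     0.  -105.9] q [ 12.  12. -39.  -0. -39. -28.] w 0.51 F [-0.2 -0.3 -1.5]
448,-101.5,50,-105.8 | ROT 1 x [-0.01, 0.01, -0.11] | SHIFT 1 x [-1.0, -0.3, 1.4] tot [-1.0, -0.3, 1.4]
448,-101.5,15.2,-105.8 | ROT 0 x [0.0, 0.0, 0.0] | SHIFT 1 x [0.0, -0.0, 34.8] tot [0.0, -0.0, 34.8]
side red 208 ctr [ 0.5831 -0.098 ] ext [0.043 0.043] line 8 -155.0 [-11.1  -5.3]
side red 68 ctr [ 0.4688 -0.0281] ext [0.033 0.013] line 6 -37.0 [ 2.2 -1.7]
side yellow 255 ctr [0.5757 0.007 ] ext [0.044 0.045] line 4 -171.0 [-12.9  -2. ]
side green 159 ctr [ 0.5961 -0.1953] ext [0.041 0.047] line 10 -161.0 [-10.4  -3.6]
side blue 142 ctr [ 0.5971 -0.3094] ext [0.04  0.046] line 9 163.0 [-10.    3.1]
```

arm_command(
  series=[
    [0, 0, 0, -1, 0, 15, 0.2],
    [0, 0, 0, 0, 0, 13, 0.2],
    [0, 0, 0, 0, 0, 6, 0.2],
    [0, 0, 0, 0, 0, 2, 0.2],
    [0, 0, 0, 0, 0, 0, 0.2],
    [0, 0, 0, 0, 0, 0, 0.2],
  ],
)

```text
time: 23.48
tcp_pos: [0.448, -0.1014, 0.0156]
tcp_rot: [-180.0, 0.0, -105.8]
ft_force: [0.2, -0.2, -1.6]
gripper_width: 0.505
grasp_force: 42.0
```

arm_command(
  series=[
    [0, 0, 0, 0, 0, 0, 0.8],
    [0, 0, 0, 0, 0, 0, 0.8],
    [0, 0, 0, 0, 0, 0, 0.8],
    [0, 0, 0, 0, 0, -20, 0.8],
    [0, 0, 0, 0, 0, -40, 0.8],
    [0, 0, 0, 0, 0, -40, 0.8],
    [0, 0, 0, 0, 0, -40, 0.8],
    [0, 0, 0, 0, 0, -10, 0.8],
    [0, 0, 0, 0, 0, 0, 0.8],
    [0, 0, 0, 0, 0, 0, 0.8],
    [0, 0, 0, 0, 0, 0, 0.8],
  ],
)

```text
time: 24.4
tcp_pos: [0.4471, -0.1015, 0.1648]
tcp_rot: [180.0, 0.0, -105.7]
ft_force: [-0.5, 0.7, -0.2]
gripper_width: 0.798
grasp_force: 0.0
```

```bash
python3 scanpose.py; python3 plan.py 448,-101,165,180 575,5,165,180 575,5,36,180;python3 - <<'E'
from meas import *
run({n:camera(n) for n in("side","scene")},("b","t"))
E
```

```text
scanner 7840 [ 447.7 -101. ] [148.7  43.6] 74.7 z 0.0416
all 16265 [ 447.8 -101.1] [179.6  90.3] 74.4 z 0.009
t 24.4 tcp [ 447.  -101.5  164.4] [ 179.9   -0.  -105.7] q [ 12.   3. -31.  -0. -56. -28.] w 0.799 F [ 0.5 -0.4 -0.2]
448,-101,165,180 | ROT 11 x [0.01, -0.01, 6.75] | SHIFT 1 x [-1.0, 0.5, -0.6] tot [-1.0, 0.5, -0.6]
575,5,165,180 | ROT 0 x [0.0, 0.0, 0.0] | SHIFT 5 x [-25.4, 21.2, 0.0] tot [-127.0, 106.0, 0.0]
575,5,36,180 | ROT 0 x [0.0, 0.0, 0.0] | SHIFT 4 x [0.0, -0.0, 32.2] tot [0.0, -0.0, 129.0]
side red 209 ctr [ 0.5832 -0.0995] ext [0.043 0.045] line 9 -159.0 [-11.9  -4.5]
side yellow 255 ctr [0.5761 0.0057] ext [0.043 0.044] line 4 -179.0 [-13.5  -0.2]
side green 159 ctr [ 0.5967 -0.1948] ext [0.041 0.049] line 10 -158.0 [-10.8  -4.4]
side blue 141 ctr [ 0.5979 -0.3103] ext [0.04  0.046] line 9 164.0 [-10.7   3.1]
side fin 146 [0.5653 0.1775 0.2164] [0.557 0.157 0.205] [0.578 0.191 0.227]
side tub [606.9 269.1] 121.6 lsq [0.6082 0.2706] 0.1191
   redmark 72 [0.4979 0.3258 0.1641]
   greenmark 0 None
scene red 145 ctr [ 0.5838 -0.1   ] ext [0.041 0.04 ] line 7 -157.0 [-11.4  -4.8]
scene yellow 169 ctr [0.5748 0.0054] ext [0.046 0.043] line 0 0.0 [0. 0.]
scene green 134 ctr [ 0.5978 -0.198 ] ext [0.044 0.044] line 12 -175.0 [-10.9  -1. ]
scene blue 132 ctr [ 0.5981 -0.3112] ext [0.042 0.042] line 13 159.0 [-10.5   4.1]
scene fin 77 [0.5726 0.1693 0.216 ] [0.562 0.153 0.206] [0.58  0.187 0.229]
scene tub [606.4 267.1] 122.9 lsq [0.6085 0.2685] 0.1191
   redmark 0 None
   greenmark 9 [0.5598 0.1539 0.1647]
```

```bash
python3 plan.py 575.5,5,165,-106 575.5,5,33,-106 575.5,5,285,-106 546,294.5,285,-106 546,294.5,200,-106 546,294.5,270,-106 583,-99.5,270,-106 583,-99.5,33,-106
```

```text
t 24.6 tcp [ 447.  -101.5  164.2] [ 1.799e+02 -1.000e-01 -1.057e+02] q [ 12.   3. -31.  -0. -56. -28.] w 0.802 F [-1.   0.7  0.9]
575.5,5,165,-106 | ROT 1 x [0.12, -0.06, 0.28] | SHIFT 5 x [-27.6, -18.8, -0.2] tot [-137.8, -94.2, -0.8]
575.5,5,33,-106 | ROT 0 x [0.0, 0.0, 0.0] | SHIFT 4 x [0.0, -0.0, 33.0] tot [0.0, -0.0, 132.0]
575.5,5,285,-106 | ROT 0 x [0.0, 0.0, 0.0] | SHIFT 7 x [0.0, 0.0, -36.0] tot [0.0, 0.0, -252.0]
546,294.5,285,-106 | ROT 0 x [0.0, 0.0, 0.0] | SHIFT 8 x [-33.8, 13.5, 0.0] tot [-270.2, 108.2, 0.0]
546,294.5,200,-106 | ROT 0 x [0.0, 0.0, 0.0] | SHIFT 3 x [0.0, -0.0, 28.3] tot [0.0, -0.0, 85.0]
546,294.5,270,-106 | ROT 0 x [0.0, 0.0, 0.0] | SHIFT 2 x [0.0, 0.0, -35.0] tot [0.0, 0.0, -70.0]
583,-99.5,270,-106 | ROT 0 x [0.0, 0.0, 0.0] | SHIFT 10 x [36.9, -14.4, -0.0] tot [368.5, -144.2, -0.0]
583,-99.5,33,-106 | ROT 0 x [0.0, 0.0, 0.0] | SHIFT 6 x [0.0, -0.0, 39.5] tot [0.0, -0.0, 237.0]
```

arm_command(
  series=[
    [0, 0, 0, -27.5, -19, 0, 0.9],
    [0, 0, 0, -27.5, -19, 0, 0.9],
    [0, 0, 0, -27.5, -19, 0, 0.9],
    [0, 0, 0, -27.5, -19, 0, 0.9],
    [0, 0, 0, -27.5, -18.5, 0, 0.9],
    [0, 0, 0, 0, 0, 20, 0.9],
    [0, 0, 0, 0, 0, 20, 0.9],
    [0, 0, 0, 0, 0, 0, 0.9],
    [0, 0, 0, 0, 0, 0, 0.9],
  ],
)

```text
time: 25.3
tcp_pos: [0.5748, 0.0049, 0.1236]
tcp_rot: [179.8, -0.2, -105.7]
ft_force: [0.6, -0.3, 1.3]
gripper_width: 0.899
grasp_force: 0.0
```

```bash
python3 plan.py 575.5,5,33,-106
python3 - <<'E'
from meas import *
run({n:camera(n) for n in("side","scene")},("b"))
E
```

```text
t 25.3 tcp [574.8   4.9 123.6] [ 179.8   -0.2 -105.7] q [ 20.  17. -20.   0. -53. -36.] w 0.899 F [ 0.6 -0.3  1.3]
575.5,5,33,-106 | ROT 1 x [0.21, -0.16, 0.29] | SHIFT 3 x [-0.1, -0.2, 30.2] tot [-0.2, -0.6, 90.6]
side red 125 ctr [ 0.5885 -0.0958] ext [0.03  0.036] line 0 0.0 [0. 0.]
side yellow 255 ctr [0.5759 0.0077] ext [0.044 0.046] line 4 -162.0 [-12.7  -4.1]
side blue 62 ctr [ 0.5887 -0.2967] ext [0.024 0.016] line 3 -122.0 [-3.9 -6.3]
scene red 145 ctr [ 0.5857 -0.1002] ext [0.043 0.042] line 5 -164.0 [-11.5  -3.3]
scene yellow 170 ctr [0.5756 0.0041] ext [0.043 0.04 ] line 0 0.0 [0. 0.]
scene green 133 ctr [ 0.5987 -0.1986] ext [0.048 0.042] line 11 -175.0 [-12.1  -1. ]
scene blue 133 ctr [ 0.5992 -0.3106] ext [0.045 0.042] line 12 160.0 [-10.4   3.7]
```

arm_command(
  series=[
    [0, 0, 0, 0, -0.5, 35, 0.9],
    [0, 0, 0, 0, 0, 32, 0.9],
    [0, 0, 0, 0, 0, 18, 0.9],
    [0, 0, 0, 0, 0, 6, 0.9],
    [0, 0, 0, 0, 0, 0, 0.9],
    [0, 0, 0, 0, 0, 0, 0.2],
    [0, 0, 0, 0, 0, 0, 0.2],
    [0, 0, 0, 0, 0, 0, 0.2],
    [0, 0, 0, 0, 0, 0, 0.2],
    [0, 0, 0, 0, 0, 0, 0.2],
    [0, 0, 0, 0, 0, -10, 0.2],
    [0, 0, 0, 0, 0, -40, 0.2],
  ],
  squeeze=35,
)

```text
time: 26.4
tcp_pos: [0.5727, 0.0044, 0.0807]
tcp_rot: [179.5, -0.2, -105.8]
ft_force: [0.5, -0.3, -0.8]
gripper_width: 0.492
grasp_force: 35.9
```

arm_command(
  series=[
    [0, 0, 0, 0, 0, -40, 0.2],
    [0, 0, 0, 0, 0, -40, 0.2],
    [0, 0, 0, 0, 0, -40, 0.2],
    [0, 0, 0, 0, 0, -40, 0.2],
    [0, 0, 0, 0, 0, -40, 0.2],
    [0, 0, 0, 0, 0, 0, 0.2],
    [0, 0, 0, 0, 0, 0, 0.2],
  ],
)

```text
time: 26.98
tcp_pos: [0.5773, 0.0054, 0.2887]
tcp_rot: [-179.7, 0.2, -105.7]
ft_force: [-0.1, 0.7, -1.8]
gripper_width: 0.492
grasp_force: 36.1
```

```bash
python3 plan.py 546,294.5,285,-106 546,294.5,200,-106
python3 - <<'E'
from meas import *
n="side";b,d=camera(n);cv2.imwrite("pics/d3.png",b)
E
```

```text
t 27.0 tcp [577.3   5.4 288.7] [-179.7    0.2 -105.7] q [ 20.   9.  -7.   0. -73. -36.] w 0.492 F [-0.1  0.7 -1.8]
546,294.5,285,-106 | ROT 1 x [-0.35, 0.23, 0.29] | SHIFT 8 x [-33.7, 13.7, 0.5] tot [-269.3, 109.8, 3.7]
546,294.5,200,-106 | ROT 0 x [0.0, 0.0, 0.0] | SHIFT 3 x [0.0, -0.0, 28.3] tot [0.0, -0.0, 85.0]
```

View pics/d3.png

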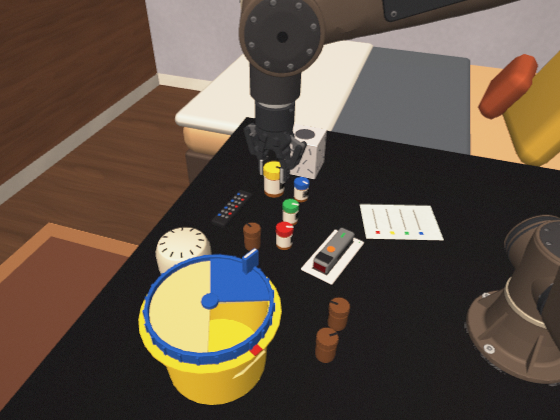

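The yellow bottle is held at (273,180), and the tub mouth is fully open around (230,335). I'll carry it over.

arm_command(
  series=[
    [0, 0, 0, -33.5, 13.5, 0, 0.2],
    [0, 0, 0, -33.5, 13.5, 0, 0.2],
    [0, 0, 0, -33.5, 13.5, 0, 0.2],
    [0, 0, 0, -33.5, 13.5, 0, 0.2],
    [0, 0, 0, -33.5, 13.5, 0, 0.2],
    [0, 0, 0, -33.5, 13.5, 0, 0.2],
    [0, 0, 0, -33.5, 13.5, 0, 0.2],
    [0, 0, 0, -33.5, 13.5, 0, 0.2],
    [0, 0, 0, 0, 0, 0, 0.2],
    [0, 0, 0, 0, 0, 0, 0.2],
    [0, 0, 0, 0, 0, 0, 0.2],
  ],
)

```text
time: 27.95
tcp_pos: [0.5443, 0.2921, 0.283]
tcp_rot: [179.9, -0.1, -105.7]
ft_force: [0.1, -0.0, -0.4]
gripper_width: 0.493
grasp_force: 36.1
```

```bash
python3 plan.py 546,294.5,285,-106 546,294.5,200,-106
python3 - <<'E'
from meas import *
n="side";b,d=camera(n);cv2.imwrite("pics/d4.png",cv2.resize(b[170:410,110:310],(640,576)[::1]))
E
```

```text
t 27.9 tcp [544.3 292.1 283. ] [ 1.799e+02 -1.000e-01 -1.057e+02] q [ 46.  14.  -2.  -0. -74. -62.] w 0.493 F [ 0.1 -0.  -0.4]
546,294.5,285,-106 | ROT 1 x [0.08, -0.13, 0.32] | SHIFT 1 x [-2.8, -1.0, -2.0] tot [-2.8, -1.0, -2.0]
546,294.5,200,-106 | ROT 0 x [0.0, 0.0, 0.0] | SHIFT 3 x [0.0, -0.0, 28.3] tot [0.0, -0.0, 85.0]
```

View pics/d4.png

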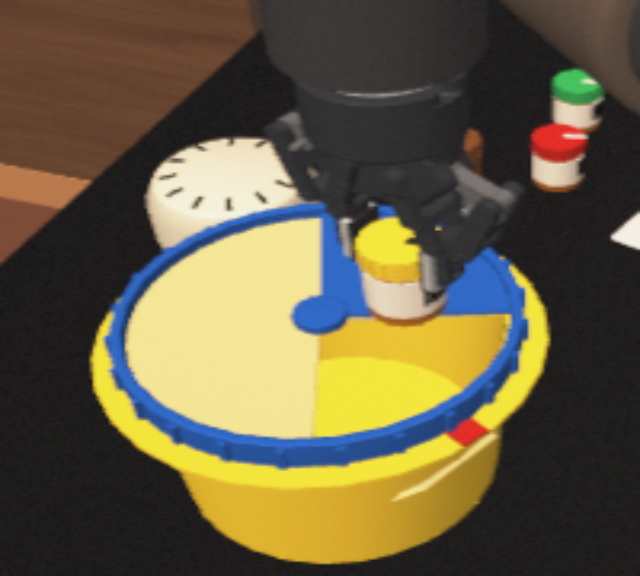

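The bottle hangs above the open mouth, whose sector runs from the hub (320,315) to the rim at (510,315) and (313,437). I'll lower and release.

arm_command(
  series=[
    [0, 0, 0, -3, -1, 20, 0.2],
    [0, 0, 0, 0, 0, 25, 0.2],
    [0, 0, 0, 0, 0, 25, 0.2],
    [0, 0, 0, 0, 0, 13, 0.2],
    [0, 0, 0, 0, 0, 0, 0.2],
    [0, 0, 0, 0, 0, 0, 0.2],
  ],
)

```text
time: 28.5
tcp_pos: [0.547, 0.2936, 0.2012]
tcp_rot: [180.0, -0.1, -105.8]
ft_force: [0.3, 0.7, 0.1]
gripper_width: 0.49
grasp_force: 36.0
```

arm_command(
  series=[
    [0, 0, 0, 0, 0, 0, 0.7],
    [0, 0, 0, 0, 0, 0, 0.7],
    [0, 0, 0, 0, 0, 0, 0.7],
    [0, 0, 0, 0, 0, 0, 0.7],
    [0, 0, 0, 0, 0, -35, 0.7],
    [0, 0, 0, 0, 0, -40, 0.7],
  ],
)

```text
time: 29.0
tcp_pos: [0.5454, 0.2941, 0.2747]
tcp_rot: [179.8, -0.3, -105.7]
ft_force: [1.3, 0.5, 0.7]
gripper_width: 0.697
grasp_force: 0.0
```

```bash
python3 plan.py 583.5,-99.5,270,-106 583.5,-99.5,120,-106
python3 - <<'E'
from meas import *
im={n:camera(n) for n in("side","scene")};run(im,("b","t"))
b=im["side"][0];cv2.imwrite("pics/d5.png",cv2.resize(b[170:410,110:310],(640,576)))
E
```

```text
t 29.0 tcp [545.4 294.1 274.7] [ 179.8   -0.3 -105.7] q [ 46.  14.  -3.  -0. -74. -62.] w 0.697 F [1.3 0.5 0.7]
583.5,-99.5,270,-106 | ROT 1 x [0.19, -0.28, 0.28] | SHIFT 10 x [36.8, -14.5, 0.5] tot [367.8, -145.1, 4.7]
583.5,-99.5,120,-106 | ROT 0 x [0.0, 0.0, 0.0] | SHIFT 4 x [0.0, -0.0, 37.5] tot [0.0, -0.0, 150.0]
side red 208 ctr [ 0.5827 -0.0987] ext [0.043 0.042] line 10 -156.0 [-12.   -5.4]
side fin 90 [0.5284 0.306  0.3245] [0.489 0.184 0.216] [0.595 0.322 0.362]
side tub [608.7 270.5] 120.1 lsq [0.6086 0.2723] 0.1183
   redmark 71 [0.4978 0.3251 0.1637]
   greenmark 0 None
scene red 146 ctr [ 0.5839 -0.1001] ext [0.043 0.041] line 7 -159.0 [-12.   -4.7]
scene green 135 ctr [ 0.5974 -0.1981] ext [0.043 0.044] line 13 -175.0 [-10.7  -1. ]
scene blue 133 ctr [ 0.5992 -0.3114] ext [0.044 0.042] line 12 161.0 [-11.3   3.9]
scene fin 77 [0.5725 0.1694 0.216 ] [0.563 0.152 0.205] [0.58  0.187 0.226]
scene tub [606.7 266.9] 122.6 lsq [0.6096 0.2686] 0.1188
   redmark 0 None
   greenmark 9 [0.562  0.1536 0.1661]
```

View pics/d5.png

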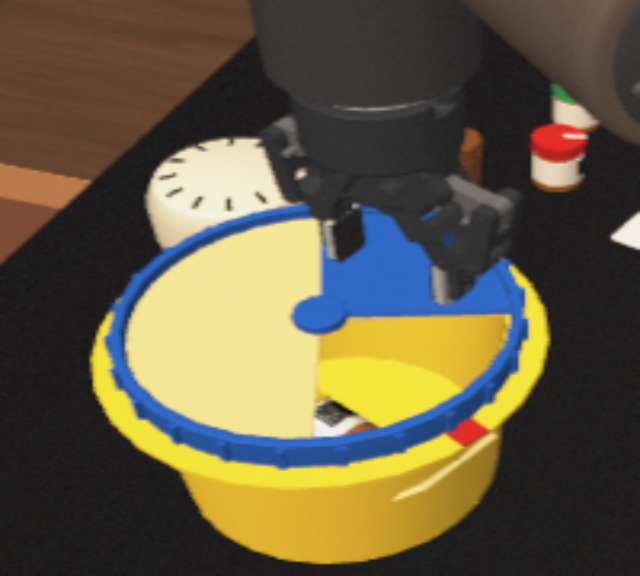

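The yellow bottle is inside the tub, its label visible at (340,415). Next is red.

arm_command(
  series=[
    [0, 0, 0, 37, -14.5, 0, 0.9],
    [0, 0, 0, 37, -14.5, 0, 0.9],
    [0, 0, 0, 37, -14.5, 0, 0.9],
    [0, 0, 0, 37, -14.5, 0, 0.9],
    [0, 0, 0, 37, -14.5, 0, 0.9],
    [0, 0, 0, 37, -14.5, 0, 0.9],
    [0, 0, 0, 37, -14.5, 0, 0.9],
    [0, 0, 0, 37, -14.5, 0, 0.9],
    [0, 0, 0, 36, -14.5, 40, 0.9],
    [0, 0, 0, 36, -14.5, 0, 0.9],
    [0, 0, 0, 0, 0, 40, 0.9],
    [0, 0, 0, 0, 0, 40, 0.9],
  ],
)

```text
time: 30.1
tcp_pos: [0.5874, -0.0909, 0.1679]
tcp_rot: [-179.6, 0.1, -105.9]
ft_force: [0.7, 1.4, -1.1]
gripper_width: 0.898
grasp_force: 0.0
```

arm_command(
  series=[
    [0, 0, 0, 0, 0, 30, 0.9],
    [0, 0, 0, 0, 0, 0, 0.9],
    [0, 0, 0, 0, 0, 0, 0.9],
  ],
)

```text
time: 30.35
tcp_pos: [0.5852, -0.089, 0.136]
tcp_rot: [179.9, -0.1, -105.7]
ft_force: [0.6, -0.4, 1.0]
gripper_width: 0.901
grasp_force: 0.0
```

```bash
python3 plan.py 583.5,-99.5,33,-106
python3 - <<'E'
from meas import *
run({n:camera(n) for n in("side","scene")},("b"))
E
```

```text
t 30.4 tcp [585.2 -89.  136. ] [ 1.799e+02 -1.000e-01 -1.057e+02] q [ 10.  17. -17.   0. -55. -26.] w 0.901 F [ 0.6 -0.4  1. ]
583.5,-99.5,33,-106 | ROT 1 x [0.12, -0.09, 0.3] | SHIFT 3 x [3.5, -0.4, 34.3] tot [10.6, -1.3, 103.0]
side red 210 ctr [ 0.5834 -0.0981] ext [0.043 0.041] line 7 -159.0 [-12.2  -4.7]
side green 129 ctr [ 0.6009 -0.1954] ext [0.032 0.044] line 4 -175.0 [-11.6  -0.9]
scene red 145 ctr [ 0.5842 -0.1002] ext [0.044 0.041] line 6 -162.0 [-11.7  -3.9]
scene green 134 ctr [ 0.5975 -0.1989] ext [0.044 0.042] line 12 -176.0 [-11.   -0.8]
scene blue 132 ctr [ 0.5988 -0.311 ] ext [0.044 0.043] line 12 161.0 [-10.6   3.7]
```

arm_command(
  series=[
    [0, 0, 0, 10.5, -1, 0, 0.9],
    [0, 0, 0, 0, 0, 35, 0.9],
    [0, 0, 0, 0, 0, 35, 0.9],
    [0, 0, 0, 0, 0, 23, 0.9],
    [0, 0, 0, 0, 0, 10, 0.9],
    [0, 0, 0, 0, 0, 0, 0.9],
    [0, 0, 0, 0, 0, 0, 0.2],
    [0, 0, 0, 0, 0, 0, 0.2],
    [0, 0, 0, 0, 0, 0, 0.2],
    [0, 0, 0, 0, 0, 0, 0.2],
    [0, 0, 0, 0, 0, 0, 0.2],
    [0, 0, 0, 0, 0, -10, 0.2],
  ],
)

```text
time: 31.45
tcp_pos: [0.5834, -0.099, 0.0436]
tcp_rot: [180.0, 0.0, -105.7]
ft_force: [-0.9, -0.2, -1.5]
gripper_width: 0.491
grasp_force: 35.6
```

arm_command(
  series=[
    [0, 0, 0, 0, 0, -40, 0.2],
    [0, 0, 0, 0, 0, -40, 0.2],
    [0, 0, 0, 0, 0, -40, 0.2],
    [0, 0, 0, 0, 0, -40, 0.2],
    [0, 0, 0, 0, 0, -40, 0.2],
    [0, 0, 0, 0, 0, -40, 0.2],
    [0, 0, 0, 0, 0, 0, 0.2],
  ],
)

```text
time: 32.03
tcp_pos: [0.5869, -0.0998, 0.2945]
tcp_rot: [-179.2, 0.2, -105.7]
ft_force: [0.9, 0.1, 1.1]
gripper_width: 0.493
grasp_force: 35.8
```

arm_command(
  series=[
    [0, 0, 0, -37, 14.5, 0, 0.2],
    [0, 0, 0, -37, 14.5, 0, 0.2],
    [0, 0, 0, -37, 14.5, 0, 0.2],
    [0, 0, 0, -37, 14.5, 0, 0.2],
    [0, 0, 0, -37, 14.5, 0, 0.2],
    [0, 0, 0, -37, 14.5, 0, 0.2],
    [0, 0, 0, -37, 14.5, 0, 0.2],
    [0, 0, 0, -37, 14.5, 0, 0.2],
    [0, 0, 0, -37, 14.5, 0, 0.2],
    [0, 0, 0, -36, 14.5, 0, 0.2],
    [0, 0, 0, 0, 0, 0, 0.2],
    [0, 0, 0, 0, 0, 0, 0.2],
  ],
)

```text
time: 33.03
tcp_pos: [0.5433, 0.2973, 0.2837]
tcp_rot: [180.0, 0.0, -105.5]
ft_force: [0.1, -0.0, -0.9]
gripper_width: 0.494
grasp_force: 35.9
```

```bash
python3 plan.py 546,294.5,285,-106 546,294.5,200,-106
python3 - <<'E'
from meas import *
run({n:camera(n) for n in("scene",)},("b"))
E
```

```text
t 33.0 tcp [543.3 297.3 283.7] [ 180.     0.  -105.5] q [ 47.  14.  -2.  -0. -74. -62.] w 0.494 F [ 0.1 -0.  -0.9]
546,294.5,285,-106 | ROT 1 x [0.01, 0.0, 0.46] | SHIFT 1 x [2.0, -3.3, -1.3] tot [2.0, -3.3, -1.3]
546,294.5,200,-106 | ROT 0 x [0.0, 0.0, 0.0] | SHIFT 3 x [0.0, -0.0, 28.3] tot [0.0, -0.0, 85.0]
scene green 135 ctr [ 0.598  -0.1983] ext [0.046 0.044] line 12 -178.0 [-10.6  -0.3]
scene blue 133 ctr [ 0.5976 -0.3116] ext [0.044 0.043] line 13 158.0 [-10.2   4. ]
```

arm_command(
  series=[
    [0, 0, 0.5, 2, -3, 20, 0.2],
    [0, 0, 0, 0, 0, 25, 0.2],
    [0, 0, 0, 0, 0, 25, 0.2],
    [0, 0, 0, 0, 0, 13, 0.2],
    [0, 0, 0, 0, 0, 0, 0.2],
    [0, 0, 0, 0, 0, 0, 0.2],
  ],
)

```text
time: 33.58
tcp_pos: [0.5467, 0.2914, 0.2009]
tcp_rot: [-180.0, -0.0, -106.3]
ft_force: [0.5, -0.3, -1.3]
gripper_width: 0.493
grasp_force: 35.9
```

arm_command(
  series=[
    [0, 0, 0, 0, 0, 0, 0.7],
    [0, 0, 0, 0, 0, 0, 0.7],
    [0, 0, 0, 0, 0, 0, 0.7],
    [0, 0, 0, 0, 0, 0, 0.7],
    [0, 0, 0, 0, 0, -35, 0.7],
    [0, 0, 0, 0, 0, -40, 0.7],
    [0, 0, 0, 0, 0, 0, 0.7],
  ],
)

```text
time: 34.17
tcp_pos: [0.5496, 0.2941, 0.2843]
tcp_rot: [-179.5, 0.5, -106.2]
ft_force: [1.5, 0.2, 2.6]
gripper_width: 0.707
grasp_force: 0.0
```

arm_command(
  series=[
    [0, 0, 0, 38, -15.4, 0, 0.9],
    [0, 0, 0, 38, -15.4, 0, 0.9],
    [0, 0, 0, 38, -15.4, 0, 0.9],
    [0, 0, 0, 38, -15.4, 0, 0.9],
    [0, 0, 0, 38, -15.4, 0, 0.9],
    [0, 0, 0, 38, -15.4, 0, 0.9],
    [0, 0, 0, 38, -15.4, 0, 0.9],
    [0, 0, 0, 38, -15.4, 0, 0.9],
    [0, 0, 0, 38, -15.4, 0, 0.9],
    [0, 0, 0, 38, -15.4, 0, 0.9],
    [0, 0, 0, 38, -15.4, 0, 0.9],
    [0, 0, 0, 38, -15.4, 0, 0.9],
  ],
)

```text
time: 35.17
tcp_pos: [0.5966, -0.1988, 0.2761]
tcp_rot: [-179.9, 0.0, -106.2]
ft_force: [0.9, 1.7, 0.1]
gripper_width: 0.897
grasp_force: 0.0
```

arm_command(
  series=[
    [0, 0, 0, 0, 0, 40, 0.9],
    [0, 0, 0, 0, 0, 40, 0.9],
    [0, 0, 0, 0, 0, 40, 0.9],
    [0, 0, 0, 0, 0, 20, 0.9],
    [0, 0, 0, 0, 0, 0, 0.9],
    [0, 0, 0, 0, 0, 0, 0.9],
  ],
)

```text
time: 35.67
tcp_pos: [0.5965, -0.197, 0.1353]
tcp_rot: [179.9, -0.1, -106.2]
ft_force: [0.3, 1.0, 2.1]
gripper_width: 0.901
grasp_force: 0.0
```

```bash
python3 plan.py 597,-197.5,33,-106
python3 - <<'E'
from meas import *
im={n:camera(n) for n in("side","scene")};run(im,("b"))
b=im["side"][0];cv2.imwrite("pics/d6.png",b[150:410,110:410])
E
```

```text
t 35.7 tcp [ 596.5 -197.   135.3] [ 1.799e+02 -1.000e-01 -1.062e+02] q [ -0.  21. -13.   0. -57. -16.] w 0.901 F [0.3 1.  2.1]
597,-197.5,33,-106 | ROT 1 x [0.07, -0.05, -0.2] | SHIFT 3 x [0.1, -0.2, 34.1] tot [0.3, -0.6, 102.3]
side green 158 ctr [ 0.5968 -0.1967] ext [0.041 0.044] line 10 -165.0 [-10.9  -2.9]
side blue 98 ctr [ 0.5978 -0.3077] ext [0.041 0.045] line 0 0.0 [0. 0.]
scene green 135 ctr [ 0.5975 -0.1984] ext [0.042 0.043] line 13 -176.0 [-11.5  -0.9]
scene blue 133 ctr [ 0.598  -0.3106] ext [0.043 0.043] line 14 160.0 [-10.1   3.7]
```

View pics/d6.png

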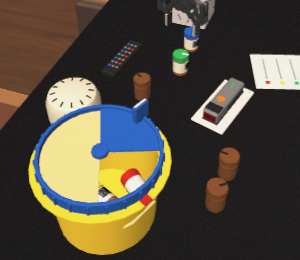

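Run:
```python
from meas import *
b,d=camera("side");cv2.imwrite("pics/d7.png",cv2.resize(b[270:400,130:290],(800,650)[:2],interpolation=cv2.INTER_CUBIC)[:600])
P=cloud("side",d);h=cv2.cvtColor(b,cv2.COLOR_BGR2HSV);H,S,V=[h[...,k].astype(int) for k in range(3)]
t=(d>0)&(np.hypot(P[...,0]-.608,P[...,1]-.27)<.103)
k=t&((H<8)|(H>172))&(S>150)&(P[...,2]<.2);print("redcap",k.sum(),np.round(np.percentile(P[k],[5,50,95],axis=0),3))
k=t&(S<60)&(V>120)&(P[...,2]<.17);print("white",k.sum(),np.round(np.percentile(P[k],[5,50,95],axis=0),3))
```

```text
redcap 139 [[0.571 0.192 0.032]
 [0.585 0.208 0.043]
 [0.596 0.222 0.047]]
white 296 [[0.553 0.207 0.034]
 [0.572 0.229 0.043]
 [0.619 0.281 0.047]]
```

View pics/d7.png

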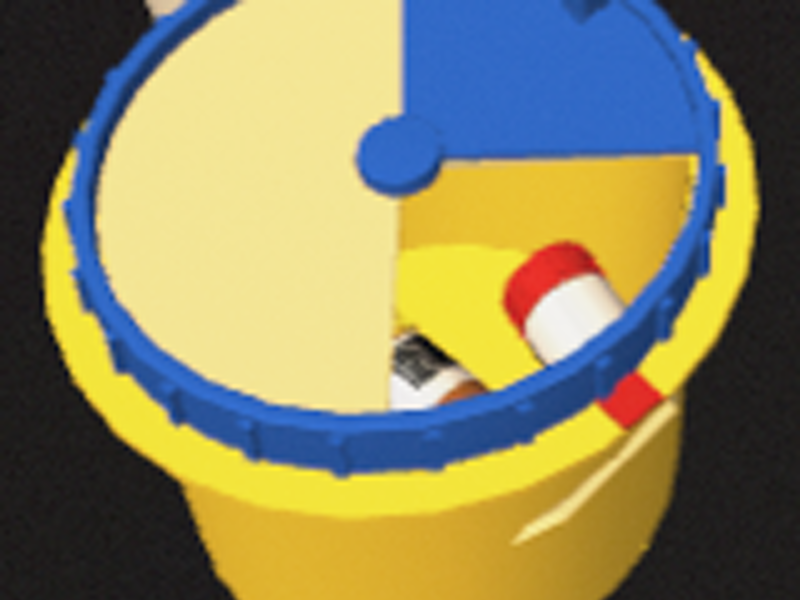

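Both bottles lie flat on the tub floor: the red cap at (555,285) measures z ≈ 0.043, and yellow's label is at (430,370). Next is green.

arm_command(
  series=[
    [0, 0, 0, 0, -0.5, 35, 0.9],
    [0, 0, 0, 0, 0, 35, 0.9],
    [0, 0, 0, 0, 0, 23, 0.9],
    [0, 0, 0, 0, 0, 9, 0.9],
    [0, 0, 0, 0, 0, 0, 0.9],
    [0, 0, 0, 0, 0, 0, 0.2],
    [0, 0, 0, 0, 0, 0, 0.2],
    [0, 0, 0, 0, 0, 0, 0.2],
    [0, 0, 0, 0, 0, 0, 0.2],
    [0, 0, 0, 0, 0, 0, 0.2],
    [0, 0, 0, 0, 0, -10, 0.2],
  ],
)

```text
time: 36.73
tcp_pos: [0.5967, -0.1968, 0.0436]
tcp_rot: [180.0, 0.0, -106.2]
ft_force: [-0.4, 0.2, -0.8]
gripper_width: 0.492
grasp_force: 35.6
```

arm_command(
  series=[
    [0, 0, 0, 0, 0, -40, 0.2],
    [0, 0, 0, 0, 0, -40, 0.2],
    [0, 0, 0, 0, 0, -40, 0.2],
    [0, 0, 0, 0, 0, -40, 0.2],
    [0, 0, 0, 0, 0, -40, 0.2],
    [0, 0, 0, 0, 0, -40, 0.2],
    [0, 0, 0, 0, 0, 0, 0.2],
  ],
)

```text
time: 37.32
tcp_pos: [0.6, -0.1983, 0.2948]
tcp_rot: [-179.1, 0.0, -106.2]
ft_force: [2.3, -0.7, 0.9]
gripper_width: 0.49
grasp_force: 35.9
```

arm_command(
  series=[
    [0, 0, 0, -38, 15.4, 0, 0.2],
    [0, 0, 0, -38, 15.4, 0, 0.2],
    [0, 0, 0, -38, 15.4, 0, 0.2],
    [0, 0, 0, -38, 15.4, 0, 0.2],
    [0, 0, 0, -38, 15.4, 0, 0.2],
    [0, 0, 0, -38, 15.4, 0, 0.2],
    [0, 0, 0, -38, 15.4, 0, 0.2],
    [0, 0, 0, -38, 15.4, 0, 0.2],
    [0, 0, 0, -38, 15.4, 0, 0.2],
    [0, 0, 0, -38, 15.4, 0, 0.2],
    [0, 0, 0, -38, 15.4, 0, 0.2],
    [0, 0, 0, -38, 15.4, 0, 0.2],
  ],
)

```text
time: 38.32
tcp_pos: [0.5461, 0.2943, 0.2847]
tcp_rot: [-180.0, 0.1, -106.2]
ft_force: [0.4, -0.0, 0.0]
gripper_width: 0.494
grasp_force: 35.9
```

arm_command(
  series=[
    [0, 0, 0, 0, 0, 0, 0.2],
    [0, 0, 0, 0, 0, 0, 0.2],
    [0, 0, 0, 0, 0, 0, 0.2],
  ],
)

```text
time: 38.57
tcp_pos: [0.5466, 0.2925, 0.2839]
tcp_rot: [-180.0, 0.0, -106.2]
ft_force: [1.1, -0.4, -0.8]
gripper_width: 0.491
grasp_force: 35.9
```

```bash
python3 plan.py 546,294.5,285,-106 546,294.5,200,-106
python3 - <<'E'
from meas import *
run({n:camera(n) for n in("scene",)},("b"))
E
```

```text
t 38.6 tcp [546.6 292.5 283.9] [-180.     0.  -106.2] q [ 46.  14.  -2.   0. -74. -62.] w 0.491 F [ 1.1 -0.4 -0.8]
546,294.5,285,-106 | ROT 1 x [-0.01, 0.01, -0.16] | SHIFT 1 x [-1.7, 1.1, -1.1] tot [-1.7, 1.1, -1.1]
546,294.5,200,-106 | ROT 0 x [0.0, 0.0, 0.0] | SHIFT 3 x [0.0, -0.0, 28.3] tot [0.0, -0.0, 85.0]
scene blue 132 ctr [ 0.5991 -0.3106] ext [0.046 0.042] line 13 162.0 [-11.2   3.7]
```

arm_command(
  series=[
    [0, 0, 0, -1.5, 1, 20, 0.2],
    [0, 0, 0, 0, 0, 25, 0.2],
    [0, 0, 0, 0, 0, 25, 0.2],
    [0, 0, 0, 0, 0, 13, 0.2],
    [0, 0, 0, 0, 0, 0, 0.2],
    [0, 0, 0, 0, 0, 0, 0.2],
  ],
)

```text
time: 39.12
tcp_pos: [0.5468, 0.2929, 0.2008]
tcp_rot: [-180.0, -0.0, -106.3]
ft_force: [1.4, 0.0, 0.3]
gripper_width: 0.491
grasp_force: 35.9
```

arm_command(
  series=[
    [0, 0, 0, 0, 0, 0, 0.7],
    [0, 0, 0, 0, 0, 0, 0.7],
    [0, 0, 0, 0, 0, 0, 0.7],
    [0, 0, 0, 0, 0, 0, 0.7],
    [0, 0, 0, 0, 0, -35, 0.7],
    [0, 0, 0, 0, 0, -40, 0.7],
    [0, 0, 0, 0, 0, 0, 0.7],
  ],
)

```text
time: 39.7
tcp_pos: [0.5495, 0.2957, 0.2843]
tcp_rot: [-179.5, 0.5, -106.2]
ft_force: [1.4, 0.8, 2.7]
gripper_width: 0.7
grasp_force: 0.0
```

arm_command(
  series=[
    [0, 0, 0, 37.8, -14.5, 0, 0.9],
    [0, 0, 0, 37.8, -14.5, 0, 0.9],
    [0, 0, 0, 37.8, -14.5, 0, 0.9],
    [0, 0, 0, 37.8, -14.5, 0, 0.9],
    [0, 0, 0, 37.8, -14.5, 0, 0.9],
    [0, 0, 0, 37.8, -14.5, 0, 0.9],
    [0, 0, 0, 37.8, -14.5, 0, 0.9],
    [0, 0, 0, 37.8, -14.5, 0, 0.9],
    [0, 0, 0, 37.8, -14.5, 0, 0.9],
    [0, 0, 0, 37.8, -14.5, 0, 0.9],
    [0, 0, 0, 37.8, -14.5, 0, 0.9],
    [0, 0, 0, 37.8, -14.5, 0, 0.9],
  ],
)

```text
time: 40.7
tcp_pos: [0.5869, -0.1919, 0.2762]
tcp_rot: [-179.9, 0.0, -106.2]
ft_force: [1.0, 0.1, 0.6]
gripper_width: 0.897
grasp_force: 0.0
```

arm_command(
  series=[
    [0, 0, 0, 37.8, -14.5, 0, 0.9],
    [0, 0, 0, 37.8, -14.5, 0, 0.9],
    [0, 0, 0, 37.8, -14.5, 0, 0.9],
    [0, 0, 0, 0, 0, 40, 0.9],
    [0, 0, 0, 0, 0, 40, 0.9],
    [0, 0, 0, 0, 0, 40, 0.9],
    [0, 0, 0, 0, 0, 20, 0.9],
    [0, 0, 0, 0, 0, 0, 0.9],
    [0, 0, 0, 0, 0, 0, 0.9],
  ],
)

```text
time: 41.45
tcp_pos: [0.5968, -0.3112, 0.1352]
tcp_rot: [179.9, -0.0, -106.2]
ft_force: [1.2, -0.5, 1.0]
gripper_width: 0.902
grasp_force: 0.0
```

```bash
python3 plan.py 598.5,-311,33,-106
python3 - <<'E'
from meas import *
im={n:camera(n) for n in("side","scene")};run(im,("b"))
b,d=im["side"]
P=cloud("side",d);t=(d>0)&(np.hypot(P[...,0]-.608,P[...,1]-.27)<.103)&(P[...,2]<.17)
h=cv2.cvtColor(b,cv2.COLOR_BGR2HSV);k=t&(h[...,1]<60)&(h[...,2]>120);print("white in tub",k.sum(),np.round(np.percentile(P[k],[5,50,95],axis=0),3))
E
```

```text
t 41.5 tcp [ 596.8 -311.2  135.2] [ 179.9   -0.  -106.2] q [-11.  24.  -7.   0. -59.  -5.] w 0.902 F [ 1.2 -0.5  1. ]
598.5,-311,33,-106 | ROT 1 x [0.08, -0.04, -0.2] | SHIFT 3 x [-0.2, -0.5, 34.1] tot [-0.6, -1.6, 102.2]
side blue 141 ctr [ 0.5979 -0.3085] ext [0.041 0.044] line 9 170.0 [-10.8   1.9]
scene blue 134 ctr [ 0.5983 -0.3114] ext [0.048 0.043] line 13 152.0 [-9.4  4.9]
white in tub 501 [[0.555 0.21  0.041]
 [0.573 0.256 0.064]
 [0.619 0.278 0.074]]
```

arm_command(
  series=[
    [0, 0, 0, -0.5, -1.5, 35, 0.9],
    [0, 0, 0, 0, 0, 35, 0.9],
    [0, 0, 0, 0, 0, 23, 0.9],
    [0, 0, 0, 0, 0, 9, 0.9],
    [0, 0, 0, 0, 0, 0, 0.9],
    [0, 0, 0, 0, 0, 0, 0.2],
    [0, 0, 0, 0, 0, 0, 0.2],
    [0, 0, 0, 0, 0, 0, 0.2],
    [0, 0, 0, 0, 0, 0, 0.2],
    [0, 0, 0, 0, 0, 0, 0.2],
    [0, 0, 0, 0, 0, -10, 0.2],
  ],
)

```text
time: 42.47
tcp_pos: [0.5982, -0.3107, 0.0437]
tcp_rot: [180.0, 0.0, -106.2]
ft_force: [-1.0, 0.3, -0.8]
gripper_width: 0.495
grasp_force: 35.7
```

arm_command(
  series=[
    [0, 0, 0, 0, 0, -40, 0.2],
    [0, 0, 0, 0, 0, -40, 0.2],
    [0, 0, 0, 0, 0, -40, 0.2],
    [0, 0, 0, 0, 0, -40, 0.2],
    [0, 0, 0, 0, 0, -40, 0.2],
    [0, 0, 0, 0, 0, -40, 0.2],
    [0, 0, 0, 0, 0, 0, 0.2],
  ],
)

```text
time: 43.05
tcp_pos: [0.6011, -0.3128, 0.2953]
tcp_rot: [-179.1, -0.1, -106.2]
ft_force: [0.7, -0.9, 1.1]
gripper_width: 0.495
grasp_force: 36.0
```

arm_command(
  series=[
    [0, 0, 0, -37.8, 14.5, 0, 0.2],
    [0, 0, 0, -37.8, 14.5, 0, 0.2],
    [0, 0, 0, -37.8, 14.5, 0, 0.2],
    [0, 0, 0, -37.8, 14.5, 0, 0.2],
    [0, 0, 0, -37.8, 14.5, 0, 0.2],
    [0, 0, 0, -37.8, 14.5, 0, 0.2],
    [0, 0, 0, -37.8, 14.5, 0, 0.2],
    [0, 0, 0, -37.8, 14.5, 0, 0.2],
    [0, 0, 0, -37.8, 14.5, 0, 0.2],
    [0, 0, 0, -37.8, 14.5, 0, 0.2],
    [0, 0, 0, -37.8, 14.5, 0, 0.2],
    [0, 0, 0, -37.8, 14.5, 0, 0.2],
  ],
)

```text
time: 44.05
tcp_pos: [0.5573, 0.175, 0.2848]
tcp_rot: [-179.9, 0.1, -106.2]
ft_force: [0.7, 0.9, -0.6]
gripper_width: 0.493
grasp_force: 36.0
```

arm_command(
  series=[
    [0, 0, 0, -37.8, 14.5, 0, 0.2],
    [0, 0, 0, -37.8, 14.5, 0, 0.2],
    [0, 0, 0, -37.8, 14.5, 0, 0.2],
    [0, 0, 0, 0, 0, 0, 0.2],
    [0, 0, 0, 0, 0, 0, 0.2],
    [0, 0, 0, 0, 0, 0, 0.2],
  ],
)

```text
time: 44.55
tcp_pos: [0.5477, 0.2943, 0.2839]
tcp_rot: [-180.0, 0.0, -106.2]
ft_force: [-0.4, -1.1, -0.7]
gripper_width: 0.492
grasp_force: 36.0
```

```bash
python3 plan.py 546,294.5,285,-106 546,294.5,200,-106
python3 - <<'E'
from meas import *
run({n:camera(n) for n in("scene",)},("b"))
b,d=camera("side");cv2.imwrite("pics/d8.png",cv2.resize(b[230:400,130:310],(640,600)))
E
```

```text
t 44.5 tcp [547.7 294.3 283.9] [-180.     0.  -106.2] q [ 46.  14.  -2.   0. -74. -62.] w 0.492 F [-0.4 -1.1 -0.7]
546,294.5,285,-106 | ROT 1 x [-0.01, 0.01, -0.17] | SHIFT 1 x [0.3, 1.6, -1.1] tot [0.3, 1.6, -1.1]
546,294.5,200,-106 | ROT 0 x [0.0, 0.0, 0.0] | SHIFT 3 x [0.0, -0.0, 28.3] tot [0.0, -0.0, 85.0]
```

View pics/d8.png

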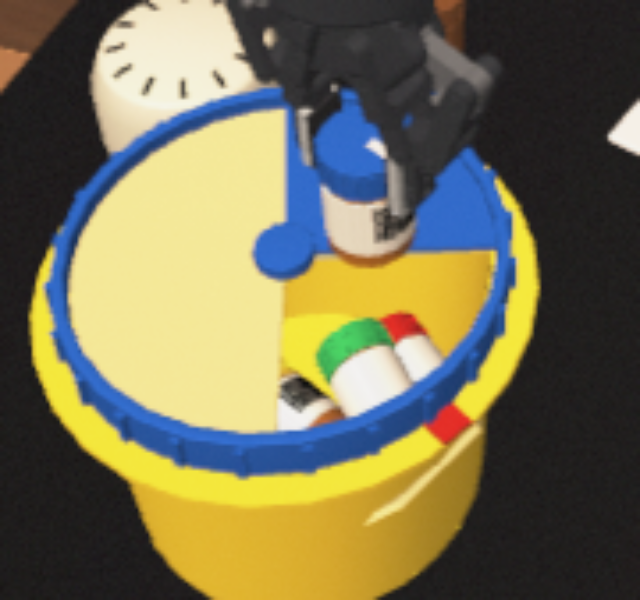

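Green lies on red and yellow inside the tub at (365,365). There is room for blue, so I'll release it.

arm_command(
  series=[
    [0, 0, 0, 0, 1.5, 20, 0.2],
    [0, 0, 0, 0, 0, 25, 0.2],
    [0, 0, 0, 0, 0, 25, 0.2],
    [0, 0, 0, 0, 0, 13, 0.2],
    [0, 0, 0, 0, 0, 0, 0.2],
    [0, 0, 0, 0, 0, 0, 0.2],
  ],
)

```text
time: 45.15
tcp_pos: [0.5469, 0.2934, 0.2007]
tcp_rot: [180.0, -0.0, -106.3]
ft_force: [0.5, 0.5, -0.1]
gripper_width: 0.494
grasp_force: 36.0
```

arm_command(
  series=[
    [0, 0, 0, 0, 0, 0, 0.7],
    [0, 0, 0, 0, 0, 0, 0.7],
    [0, 0, 0, 0, 0, 0, 0.7],
    [0, 0, 0, 0, 0, 0, 0.7],
    [0, 0, 0, 0, 0, -35, 0.7],
    [0, 0, 0, 0, 0, -40, 0.3],
    [0, 0, 0, 0, 0, 0, 0],
    [0, 0, 0, 0, 0, 0, 0],
    [0, 0, 0, 0, 0, 0, 0],
    [0, 0, 0, 0, 0, 0, 0],
  ],
)

```text
time: 45.98
tcp_pos: [0.5461, 0.2945, 0.2746]
tcp_rot: [180.0, -0.1, -106.2]
ft_force: [0.7, -0.5, -0.5]
gripper_width: 0.009
grasp_force: 0.0
```

```bash
python3 plan.py
python3 - <<'E'
from meas import *
im={n:camera(n) for n in("side","scene")};run(im,("b","t","s"))
b,d=im["side"];cv2.imwrite("pics/d9.png",cv2.resize(b[230:400,130:310],(640,600)))
P=cloud("side",d);t=(d>0)&(np.hypot(P[...,0]-.608,P[...,1]-.27)<.103)&(P[...,2]<.175)
h=cv2.cvtColor(b,cv2.COLOR_BGR2HSV);k=t&(h[...,1]<60)&(h[...,2]>120);print("white in tub",k.sum(),np.round(np.percentile(P[k],[5,50,95],axis=0),3))
E
```

```text
t 46.0 tcp [546.1 294.5 274.6] [ 1.800e+02 -1.000e-01 -1.062e+02] q [ 46.  14.  -3.  -0. -73. -63.] w 0.009 F [ 0.7 -0.5 -0.5]
side scanner 608 [413.8 264. ] [ 84.5 936.6] 4.9
  button [ 0.4531 -0.0808]
side pad [ 448.4 -104.4] [191.6  93.4] 74.7
side fin 93 [0.566  0.2961 0.2876] [0.49  0.178 0.211] [0.587 0.323 0.361]
side tub [608.8 270.2] 120.5 lsq [0.6083 0.2721] 0.1185
   redmark 71 [0.4979 0.3255 0.1641]
   greenmark 0 None
scene scanner 386 [917.8  -3.6] [1041.4  141.7] 11.5
  button [ 0.4553 -0.0819]
scene pad [ 444.8 -103.2] [190.4 102.2] 76.1
scene fin 78 [0.5729 0.1699 0.2163] [0.562 0.153 0.205] [0.582 0.187 0.228]
scene tub [607.3 266.1] 122.6 lsq [0.6094 0.2691] 0.1185
   redmark 0 None
   greenmark 9 [0.5616 0.1537 0.1656]
white in tub 477 [[0.555 0.209 0.041]
 [0.573 0.256 0.063]
 [0.616 0.279 0.073]]
```

View pics/d9.png

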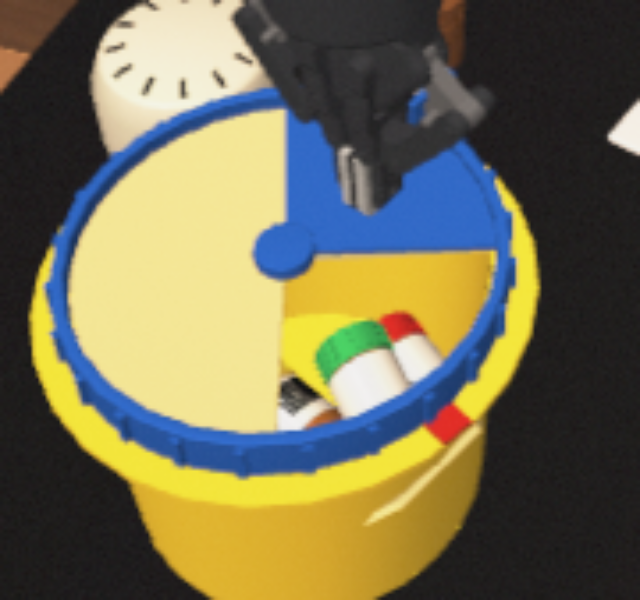

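Run:
```python
from wrist import *
b,d,P=wcloud();cv2.imwrite("pics/w2.png",b)
h=cv2.cvtColor(b,cv2.COLOR_BGR2HSV);H,S,V=[h[...,k].astype(int) for k in range(3)]
t=(d>0)&(np.hypot(P[...,0]-.608,P[...,1]-.27)<.105)&(P[...,2]<.17)
for n,k in dict(white=(S<60)&(V>100),blue=(H>100)&(H<125)&(S>120),green=(H>55)&(H<85)&(S>120),red=((H<8)|(H>172))&(S>150)).items():
    k=k&t;print(n,k.sum(),np.round(np.percentile(P[k],[5,50,95],axis=0),3).tolist() if k.sum() else "")
```

```text
white 968 [[0.562, 0.266, 0.03], [0.618, 0.328, 0.044], [0.635, 0.351, 0.069]]
blue 8 [[0.641, 0.322, 0.043], [0.642, 0.324, 0.044], [0.642, 0.327, 0.046]]
green 0 
red 0
```

View pics/w2.png

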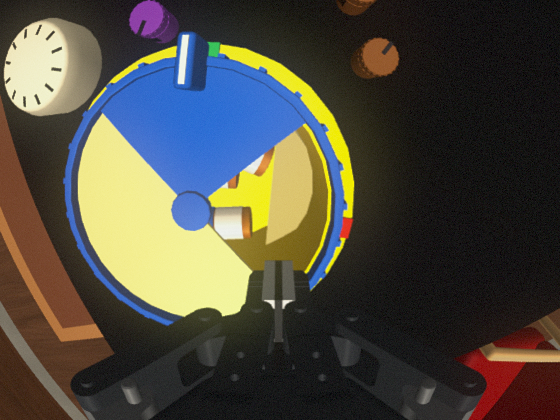

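The fourth bottle (blue) lies on the tub floor at (232,222), at z ≈ 0.044, so all four are inside. Next I'll lock the collar.

```bash
python3 plan.py 608,157,275,-106 608,157,197,-106 562.4,172.1,197,-106 531.6,193.6,197,-106 510.1,224.4,197,-106 500.4,260.6,197,-106 502.4,292.5,197,-106
```

```text
t 46.1 tcp [546.2 294.4 274.4] [ 1.799e+02 -1.000e-01 -1.062e+02] q [ 46.  14.  -3.  -0. -73. -63.] w 0.003 F [-0.2  0.1 -0.4]
608,157,275,-106 | ROT 1 x [0.05, -0.09, -0.21] | SHIFT 4 x [28.8, -24.3, -0.2] tot [115.1, -97.3, -0.6]
608,157,197,-106 | ROT 0 x [0.0, 0.0, 0.0] | SHIFT 2 x [0.0, -0.0, 39.0] tot [0.0, -0.0, 78.0]
562.4,172.1,197,-106 | ROT 0 x [0.0, 0.0, 0.0] | SHIFT 2 x [-1.0, 24.0, 0.0] tot [-1.9, 48.0, 0.0]
531.6,193.6,197,-106 | ROT 0 x [0.0, 0.0, 0.0] | SHIFT 1 x [-12.2, 35.5, 0.0] tot [-12.2, 35.5, 0.0]
510.1,224.4,197,-106 | ROT 0 x [0.0, 0.0, 0.0] | SHIFT 1 x [-23.7, 29.2, 0.0] tot [-23.7, 29.2, 0.0]
500.4,260.6,197,-106 | ROT 0 x [0.0, 0.0, 0.0] | SHIFT 1 x [-32.1, 19.3, 0.0] tot [-32.1, 19.3, 0.0]
502.4,292.5,197,-106 | ROT 0 x [0.0, 0.0, 0.0] | SHIFT 1 x [-31.2, 6.9, 0.0] tot [-31.2, 6.9, 0.0]
```

arm_command(
  series=[
    [0, 0, 0, 28.8, -24.3, 0, 0],
    [0, 0, 0, 28.8, -24.3, 0, 0],
    [0, 0, 0, 28.8, -24.3, 0, 0],
    [0, 0, 0, 28.8, -24.3, 0, 0],
    [0, 0, 0, 0, 0, 0, 0],
    [0, 0, 0, 0, 0, 30, 0],
    [0, 0, 0, 0, 0, 30, 0],
    [0, 0, 0, 0, 0, 17, 0],
    [0, 0, 0, 0, 0, 0, 0],
    [0, 0, 0, 0, 0, 0, 0],
  ],
)

```text
time: 46.97
tcp_pos: [0.6074, 0.1566, 0.1975]
tcp_rot: [179.9, -0.1, -106.2]
ft_force: [-0.1, 0.6, 0.2]
gripper_width: 0.002
grasp_force: 0.0
```

arm_command(
  series=[
    [0, 0, 0, -0.6, 16, 0, 0],
    [0, 0, 0, -0.6, 16, 0, 0],
    [0, 0, 0, -0.7, 16, 0, 0],
    [0, 0, 0, -4, 12, 0, 0],
    [0, 0, 0, -4, 12, 0, 0],
    [0, 0, 0, -4, 11.5, 0, 0],
    [0, 0, 0, -12, 14.6, 0, 0],
    [0, 0, 0, -12, 14.6, 0, 0],
    [0, 0, 0, -16, 9.6, 0, 0],
    [0, 0, 0, -16, 9.6, 0, 0],
    [0, 0, 0, 0, 0, 0, 0],
  ],
)

```text
time: 47.88
tcp_pos: [0.4998, 0.2636, 0.1988]
tcp_rot: [-180.0, 0.0, -106.1]
ft_force: [0.0, 1.1, 0.5]
gripper_width: 0.001
grasp_force: 0.0
```

```bash
python3 plan.py 502.4,292.5,197,-106;  python3 - <<'E'
from meas import *
run({n:camera(n) for n in("scene","side")},("t",))
E
```

```text
t 47.9 tcp [499.8 263.6 198.8] [-180.     0.  -106.1] q [ 48.  12. -16.  -0. -62. -64.] w 0.001 F [0.  1.1 0.5]
502.4,292.5,197,-106 | ROT 1 x [-0.01, 0.03, -0.1] | SHIFT 1 x [-28.5, 5.4, 1.8] tot [-28.5, 5.4, 1.8]
scene fin 38 [0.517  0.278  0.2184] [0.497 0.267 0.205] [0.53  0.286 0.251]
scene tub [606.9 267.7] 121.7 lsq [0.6095 0.2695] 0.1184
   redmark 0 None
   greenmark 8 [0.562  0.1523 0.1653]
side fin 229 [0.5016 0.2876 0.2194] [0.483 0.249 0.205] [0.56  0.291 0.447]
side tub [604.8 269.1] 123.0 lsq [0.6071 0.2726] 0.1189
   redmark 72 [0.4981 0.326  0.1639]
   greenmark 0 None
```

arm_command(
  series=[
    [0, 0, 0, -10, 2, 1, 0],
    [0, 0, 0, -10, 2, 0, 0],
    [0, 0, 0, -8.5, 1.5, 0, 0],
    [0, 0, 0, -4, 0, 0, 0],
    [0, 0, 0, 0, 0, 0, 0],
    [0, 0, 0, 0, 0, 0, 0],
  ],
)

```text
time: 48.48
tcp_pos: [0.5044, 0.294, 0.1971]
tcp_rot: [180.0, -0.0, -106.2]
ft_force: [0.2, 0.4, -0.3]
gripper_width: 0.001
grasp_force: 0.0
```

arm_command(
  series=[
    [0, 0, 0, -3, 0, 0, 0],
    [0, 0, 0, -2, 0, 0, 0],
    [0, 0, 0, 0, 0, 0, 0],
  ],
)

```text
time: 48.73
tcp_pos: [0.5058, 0.2984, 0.1973]
tcp_rot: [180.0, -0.0, -106.2]
ft_force: [0.1, -0.1, -0.7]
gripper_width: 0.003
grasp_force: 0.2
```

```bash
python3 plan.py;  python3 - <<'E'
from meas import *
run({n:camera(n) for n in("scene","side")},("t",))
E
```

```text
t 48.7 tcp [505.8 298.4 197.3] [ 180.    -0.  -106.2] q [ 50.  14. -14.   0. -63. -66.] w 0.003 F [ 0.1 -0.1 -0.7]
scene fin 42 [0.5238 0.3104 0.2195] [0.496 0.303 0.205] [0.529 0.325 0.228]
scene tub [609.3 270.5] 120.2 lsq [0.6093 0.2699] 0.1186
   redmark 0 None
   greenmark 10 [0.562  0.1538 0.1652]
side fin 242 [0.5101 0.3198 0.2214] [0.471 0.291 0.205] [0.546 0.339 0.454]
side tub [605.4 272.1] 123.0 lsq [0.6074 0.273 ] 0.1185
   redmark 74 [0.4979 0.3253 0.1641]
   greenmark 0 None
```

arm_command(
  series=[
    [0, 0, 0, -2.5, -0.5, 0, 0],
    [0, 0, 0, -2, -0.5, 0, 0],
    [0, 0, 0, 0, 0, 0, 0],
  ],
)

```text
time: 49.08
tcp_pos: [0.5075, 0.3018, 0.1973]
tcp_rot: [179.9, -0.1, -106.2]
ft_force: [-3.7, -3.0, 2.0]
gripper_width: 0.002
grasp_force: 2.3
```

arm_command(
  series=[
    [0, 0, 0, -1.5, -0.5, 0, 0],
    [0, 0, 0, 0, 0, 0, 0],
    [0, 0, 0, 0, 0, 0, 0],
  ],
)

```text
time: 49.33
tcp_pos: [0.5076, 0.302, 0.1972]
tcp_rot: [179.9, -0.2, -106.2]
ft_force: [-7.2, -7.8, 4.7]
gripper_width: -0.001
grasp_force: 4.5
```

arm_command(
  series=[
    [0, 0, 0, 10, 0, 0, 0],
    [0, 0, 0, 10, 0, 0, 0],
    [0, 0, 0, 0, 0, -35, 0],
    [0, 0, 0, 0, 0, -40, 0],
    [0, 0, 0, 30, 25, 0, 0],
    [0, 0, 0, 30, 25, 0, 0],
    [0, 0, 0, 30, 15, 0, 0],
    [0, 0, 0, 0, 0, 0, 0],
    [0, 0, 0, 0, 0, 0, 0],
    [0, 0, 0, 0, 0, 0, 0],
  ],
)

```text
time: 50.17
tcp_pos: [0.4161, 0.2163, 0.2732]
tcp_rot: [-179.9, 0.1, -106.2]
ft_force: [0.9, -0.1, 0.2]
gripper_width: -0.0
grasp_force: 0.0
```

```bash
python3 plan.py;  python3 - <<'E'
from meas import *
im={n:camera(n) for n in("scene","side")};run(im,("t","s"))
for n in im:
    for q in("scanner","tub_mouth","collar_tab"): print(n,q,[(round(m["confidence"],2),np.round(atz(n,m["position"],dict(scanner=.008,tub_mouth=.18,collar_tab=.216)[q])[:2],3).tolist()) for m in mark_of(n,q)[:2]])
cv2.imwrite("pics/d10.png",cv2.resize(im["side"][0][150:410,110:420],(715,600)))
E
```

```text
t 50.2 tcp [416.1 216.3 273.2] [-1.799e+02  1.000e-01 -1.062e+02] q [ 52.  -1. -20.   0. -70. -68.] w -0.0 F [ 0.9 -0.1  0.2]
scene scanner 398 [930.1 -69.3] [1033.4  144.4] 3.1
  button [ 0.4552 -0.0819]
scene pad [ 444.9 -102.3] [187.6 102.9] 75.6
scene fin 45 [0.5247 0.3141 0.217 ] [0.498 0.306 0.205] [0.532 0.331 0.228]
scene tub [606.8 270.6] 121.0 lsq [0.6085 0.2697] 0.1187
   redmark 0 None
   greenmark 11 [0.563  0.1535 0.1665]
side scanner 18 [429.8 -95.4] [19.7  5. ] 73.7
  button None
side pad [459.4 -59.8] [100.7  90.1] 74.3
side fin 189 [0.5093 0.3253 0.2188] [0.495 0.309 0.205] [0.528 0.332 0.227]
side tub [605.4 271.7] 122.7 lsq [0.6071 0.2716] 0.12
   redmark 75 [0.4982 0.3258 0.164 ]
   greenmark 0 None
scene scanner [(0.97, [0.451, -0.103])]
scene tub_mouth [(0.66, [0.527, 0.288]), (0.64, [0.632, -0.081])]
scene collar_tab [(0.79, [0.503, 0.323])]
side scanner [(0.64, [0.454, -0.097]), (0.59, [0.571, 0.176])]
side tub_mouth [(0.95, [0.54, 0.289])]
side collar_tab [(0.81, [0.51, 0.32])]
```

View pics/d10.png

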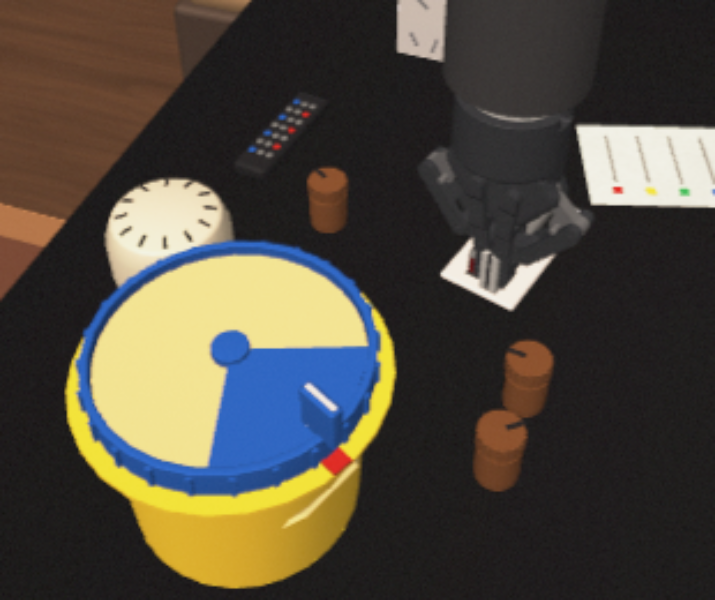

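The shutter covers the mouth, with the tab (322,415) at the red mark (337,460). The reader is on its pad and the arm touches nothing.

```bash
python3 -c "
from workcell import *
print(job_done())"
```

```text
the job is handed in; nothing more can be done
None
```

I've handed the job in: all four barcodes were held in reading position in order for about two seconds each, the reader is back on its pad, all four bottles are in the tub and the collar is turned to the red mark; no verdict came back.

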